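# Nest the tool pots and pin the keeper bar

### The job

Put the empty tool pots away: swing the yellow keeper bar clear, nest all the loose pots upright and fully down in size order, one inside the other, in the fixed aluminium pot of the rack. Then swing the bar fully home over them, and push the red-headed pin from its stand down through fork and bar until its head sits on the fork. Leave the other tools where they lie.

Things in the scene. Friction and masses are not known exactly. Their poses are not given: they have to be found in the camera images.
- rack: Fixed pot rack: grey plate 110 x 290 x 8 mm, on it a fixed aluminium pot, a steel pivot post at one end and a blue fork at the other. Origin: on the bench under the axis of the fixed pot. z up; +y points from the pot to the pivot post (105 mm away), -y to the fork hole (105 mm); the bar swings open towards +x.
- rack_cup (a point): Centre of the inner floor of the fixed aluminium pot, 18 mm above the bench. That pot is 82 mm across outside at the rim, 73 mm inside at the floor, 78 mm inside at the rim, rim 48 mm above the bench.
- rack_fork (a point): Centre of the mouth of the upper hole of the blue fork, on the top face, 158 mm above the bench. The fork has two level plates 36 mm (rack x) by 44 mm, 10 mm thick, their undersides 120 and 148 mm above the bench, each with a vertical through hole of 15 mm; a column carries them on the outer end.
- bar (a joint): Angle of the yellow keeper bar (rad) about its vertical pivot: 0 = closed against its stop, over the fixed pot, the 16 mm hole in its end in line with the fork's; grows as it swings towards rack +x, to 1.7. It stays where it is left. Above 1.1 a gripper has room over the pot. Bar: 20 mm wide, 134 to 144 mm above the bench, lug hole 210 mm from the pivot.
- bar_knob (a point): On the axis of the upright black round knob on top of the bar, 10 mm below the knob's top; knob 18 mm across, from 144 to 184 mm above the bench, 140 mm from the pivot axis. Turns with the bar.
- bar_pivot (a point): On the vertical pivot axis of the bar, at the bar's top face (144 mm above the bench).
- pin: Loose headed locking pin, upright in the pin stand at the start: steel shank 12 mm across and 52 mm long with a tapered tip, red cylindrical head 24 mm across and 24 mm tall. Origin: centre of the tip; z points up to the head (head from 52 to 76 mm). Seated in the fork, the head's underside lies on the fork's top face.
- pin_stand: Fixed wooden block 56 x 56 x 62 mm with a 15 mm hole in its top in which the pin hangs by its head. Origin: centre of its underside.
- pot1: Loose open round red pot, slightly tapered: 70 mm across outside at the rim, 65 mm at the foot, 45 mm tall, wall 2 mm, solid floor 10 mm thick. Origin: centre of its underside; z up to the mouth. May be absent. Fits in any wider pot with 2.5 mm or more all round, stands on its floor, and its rim then stands 15 mm or more above the wider one's.
- pot2: Loose open round blue pot, slightly tapered: 61 mm across outside at the rim, 56 mm at the foot, 50 mm tall, wall 2 mm, solid floor 10 mm thick. Origin: centre of its underside; z up to the mouth. May be absent. Fits in any wider pot with 2.5 mm or more all round, stands on its floor, and its rim then stands 15 mm or more above the wider one's.
- pot3: Loose open round yellow pot, slightly tapered: 52 mm across outside at the rim, 47 mm at the foot, 55 mm tall, wall 2 mm, solid floor 10 mm thick. Origin: centre of its underside; z up to the mouth. May be absent. Fits in any wider pot with 2.5 mm or more all round, stands on its floor, and its rim then stands 15 mm or more above the wider one's.
- pot4: Loose open round green pot, slightly tapered: 43 mm across outside at the rim, 38 mm at the foot, 60 mm tall, wall 2 mm, solid floor 10 mm thick. Origin: centre of its underside; z up to the mouth. May be absent. Fits in any wider pot with 2.5 mm or more all round, stands on its floor, and its rim then stands 15 mm or more above the wider one's.
- pot5: Loose open round white pot, slightly tapered: 34 mm across outside at the rim, 29 mm at the foot, 65 mm tall, wall 2 mm, solid floor 10 mm thick. Origin: centre of its underside; z up to the mouth. May be absent. Fits in any wider pot with 2.5 mm or more all round, stands on its floor, and its rim then stands 15 mm or more above the wider one's.
- screwdriver: Bystander: screwdriver 200 mm long with an orange handle, lying on the bench. Origin: middle, underside; x along it. Leave alone.
- wrench: Bystander: steel open wrench 180 mm long lying on the bench. Origin: middle, underside; x along it. Leave alone.
- file: Bystander: flat file 240 mm long with a light wooden handle, lying on the bench. Origin: near its middle, underside; x along it. Leave alone.
Mind the look-alikes: they are no part of the job. There is more than one size of the pot2; the job needs the largest. Several things look just like the pot4: the one meant starts farthest to the robot's right.

How it is judged:
On the way, in this order (a step that is already met when the one before it is completed fails the run):
1. all the pots present are nested in size order in the fixed pot (horizontal distance between each of pot1, pot2, pot3, pot4, pot5 and rack_cup below 0.025 m and z of pot1 in the frame of rack_cup between -0.006 and 0.006 m and angle between each of pot1, pot2, pot3, pot4, pot5's own z axis and vertical below 0.12 rad and z of pot2 in the frame of rack_cup between -0.006 and 0.016 m and z of pot3 in the frame of rack_cup between -0.006 and 0.026 m and z of pot4 in the frame of rack_cup between -0.006 and 0.036 m and z of pot5 in the frame of rack_cup between -0.006 and 0.046 m), for 0.3 s.
2. with the pots nested, the keeper bar is swung home into the fork (all of step 1 and value of joint bar below 0.04 rad), for 0.2 s.
3. the pin is pushed through fork and bar until its head seats (value of joint bar below 0.04 rad and horizontal distance between pin and rack_fork below 0.006 m and z of pin in the frame of rack_fork between -0.056 and -0.048 m and angle between pin's own z axis and vertical below 0.1 rad), for 0.2 s.
At the end, for the whole second after the job is handed in: Every pot present is upright, within 25 mm of the fixed pot's axis, its underside at most 6 mm + 10 mm per wider pot size above the fixed pot's inner floor (only nesting in order allows it); bar below 0.04 rad; pin upright in the fork holes, within 6 mm, head within 4 mm of the fork's top (all of step 1 and all of step 3); the robot touches nothing.
It fails at once if the screwdriver is pushed more than 40 mm from its place (distance of screwdriver from where it was at the start of the episode above 0.04 m).
It fails at once if the wrench is pushed more than 40 mm from its place (distance of wrench from where it was at the start of the episode above 0.04 m).
It fails at once if the file is pushed more than 40 mm from its place (distance of file from where it was at the start of the episode above 0.04 m).
Of pot1, pot2, pot3, pot4, pot5 only 3 to 5 are there at a start; the rules pass over those that are not, and their reading is None.
At some moment in a run one of pot1, pot2, pot3 may be knocked a few centimetres aside while the robot is not near it.
It also fails if it takes over 210 s, if anything falls off the work surface, if the arm or the gripper's body presses on something with over 40 N, if the wrist force passes 120 N, or if a joint passes its speed limit or range.

### The arm

A 7-joint arm with a two-finger parallel gripper is mounted at the origin on the work surface. World frame = base frame: x ahead of the robot, y to its left, z up, the work surface at z = 0. Lengths are in m, angles in rad, forces in N, time in s.
With the tool pointing down it reaches from about 0.425 to 0.925 m from the base axis. Payload 6.8 kg.
Tool frame: the origin (TCP) lies on the mounting face of the last link; the fingertips stand 173 mm ahead of it and the grasp point (between the pads) lies 155 mm ahead of it; y points along the fingers, x is the direction in which the jaws open and shut, and the axes are right-handed (so a half turn about y gives the same grasp; the last joint's range is limited). The gripper opens to 85 mm and grips with 20 to 120 N. Pads are 22 mm wide; open, the fingers measure 114 mm over their backs; the gripper's body (76 mm by 85 mm) begins 54 mm behind the grasp point. The pads swing forward as they close: fully open they stand 13 mm farther back than shut.
Start: joints at [1.013, 0.477, 0.022, 1.555, -0.011, 1.109, -0.083], TCP at [0.293, -0.608, 0.405] pointing down, gripper open.
Joint ranges: [-2.96, 2.96], [-0.34, 2.1], [-1.41, 1.46], [0.24, 2.44], [-1.37, 4.51], [0.17, 1.92], [-2.96, 2.96]. Speed limits (rad/s): [2.39, 2.39, 3.14, 3.14, 3.14, 3.14, 3.14].

### API

Orientations are given as a rotation vector (axis times angle).
In Python, from bench import r gives the robot as it stands.
- The arm moves only by the tool step_arm, never from a script. Its arguments are lists of equal length, an entry for each row: "xyz": the shift along the tool's x, y, z scaled (see below), a list of three; "rotation": the turn, a rotation vector about the tool's x, y, z scaled (see below), a list of three. A call has 1 to 20 rows; each row is the pose to reach, as a shift and turn from the pose measured when the call began, along the tool's axes at that moment; what a row does not reach only later rows make up. The controller multiplies each number of a shift by 30 cm and each number of a turn by 90 degrees. A row lasts 1/8 s, in which the tool goes at most 62.5 mm and 10.7 degrees, less where a joint would pass 70% of its speed; a pose out of reach is approached as far as the arm can. A call with a number of a shift or a turn outside -1 to 1 is refused whole. A call with a gripper value outside its range is refused whole. "grip" is the closure, from 0 (fully open) to 1 (shut), set as the call begins (left out, the last holds). The fingers move at their own pace and stop on an object; "force" is the grip in N (left out, the last holds). Time passes only in rows, so rows that repeat a pose let the fingers close. It gives the time, the measured TCP pose, the force and the opening at its end, in the units of the state.
- r.get_obs(): the state, without advancing time (a new reading comes with each control period).
- r.grab_frame(name): name is "side" or "top" or "wrist"; returns a dict with "pixels" (420x560x3 uint8, red, green, blue), "fx", "fy", "cx", "cy" (pixels), "position" and "attitude" of the camera in the world; the wrist camera has in their place "mount" (4x4, takes a point from camera to tool coordinates, whose origin is the TCP and whose axes are the tool frame's). Camera axes: x right, y down, z forward; pixel columns grow to the right and rows downward; lengths in m; the calibration is good to about 2 mm. The wrist camera is an equidistant fisheye: a pixel r from the principal point sees the ray r / f radians off the axis. A picture is of the moment at which its call begins: read the wrist's pose just before it. There is no depth.
- r.hand_in(): hands the job in, once; it reports no verdict.
The state is a dict: "clock": time; "joints": joint angles; "qvel": joint speeds; "tau": joint torques, N m; "tcp_pos": TCP position; "orientation": TCP orientation; "contact_force": force on the tool from outside, world axes, zero at the start; "moment": the same for the moment, N m; "grip_width": finger opening in m.
Only numpy, scipy, OpenCV 4.12 (cv2) and the standard library are available. Lean on these libraries where they do the work, as an engineer would, in place of code of your own. Each camera call takes 0.05 s, during which the arm holds its last target.

## Working session

There is one attempt and no reset: what is moved stays moved. The work goes in short steps, Python scripts to look and compute and a tool call to move; the robot and the scene stay as the last step left them, time stands still between calls to the robot, and variables do not carry over. Pictures are saved under pics/ and viewed, and the job is handed in when it is done.

Besides the shell and the picture viewer there is one more tool, called after "Request:" by a JSON object that holds its "op" and its "data". step_arm: Moves the arm, as the interface text tells. Its arguments: {"type":"object","properties":{"xyz":{"type":"array"},"rotation":{"type":"array"},"grip":{"type":"number"},"force":{"type":"number"}},"required":["xyz","rotation"]}

```bash
ls; mkdir -p pics
python3 - <<'E'
from bench import r
import cv2,pickle
o=r.get_obs();print(o)
for n in("side","top","wrist"):
    o=r.get_obs();f=r.grab_frame(n);cv2.imwrite(f"pics/{n}0.png",f["pixels"][:,:,::-1]);pickle.dump((o,f),open(f"pics/{n}0.pkl","wb"))
    print(n,{k:v for k,v in f.items() if k!="pixels"})
E
```

```text
pics
{'clock': 0.0, 'joints': array([ 1.0128806 ,  0.47779287,  0.02232506,  1.55646911, -0.01149652,
        1.10931625, -0.08305177]), 'qvel': array([ 7.81741776e-04, -4.35023772e-04, -1.14738505e-03, -6.10989566e-05,
        2.32745471e-04, -1.86004909e-03, -6.61756133e-04]), 'tau': array([-1.47097489e-03, -5.96463418e+01,  1.60739534e+00, -2.81204081e+01,
        1.25387518e-02,  9.51814174e-03, -1.91190372e-05]), 'tcp_pos': array([ 0.29337886, -0.6075914 ,  0.40372254]), 'orientation': array([-1.38818499,  0.87298223, -0.87029164]), 'contact_force': array([-0.2895264 , -0.12120955,  0.35995603]), 'moment': array([-0.01564925,  0.02576379,  0.03953235]), 'grip_width': 0.08571165269084745}
side {'fx': 451.02428930626246, 'fy': 451.02428930626246, 'cx': 279.9234684426826, 'cy': 208.73652127946127, 'position': array([0.37642461, 0.74677149, 0.93894196]), 'attitude': array([-0.30590389,  2.8111613 , -1.12543577])}
top {'fx': 399.4413838947721, 'fy': 399.4413838947721, 'cx': 277.4215440940162, 'cy': 206.44683394759764, 'position': array([ 0.49655866, -0.0030265 ,  1.00667624]), 'attitude': array([-2.17420898,  2.21922757, -0.04482884])}
wrist {'fx': 325.19226210127806, 'fy': 325.19226210127806, 'cx': 280.5181162184992, 'cy': 204.57489317800443, 'mount': array([[ 9.99999093e-01,  2.29800455e-04,  1.32702879e-03,
        -3.79202332e-04],
       [-1.17840090e-03, -3.27767049e-01,  9.44757838e-01,
         3.15867192e-02],
       [ 6.52062091e-04, -9.44758545e-01, -3.27766481e-01,
         8.39929181e-02],
       [ 0.00000000e+00,  0.00000000e+00,  0.00000000e+00,
         1.00000000e+00]])}
```

Run:
```python
from scipy.spatial.transform import Rotation as R
print(R.from_rotvec([-1.38818499,  0.87298223, -0.87029164]).as_matrix().round(3))
```

```text
[[ 0.435 -0.001  0.9  ]
 [-0.9    0.002  0.435]
 [-0.002 -1.    -0.   ]]
```

View pics/top0.png

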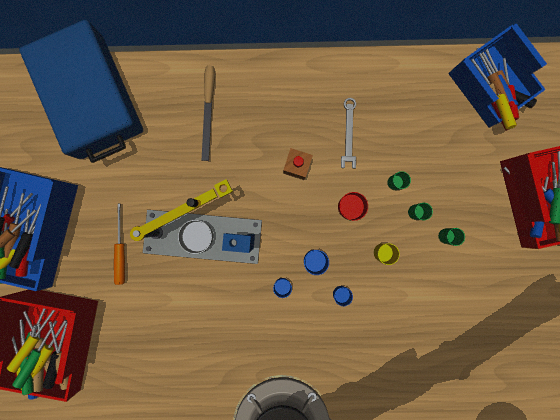

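View pics/side0.png

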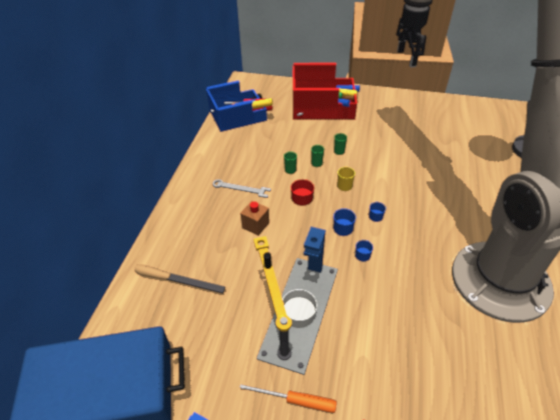

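View pics/wrist0.png

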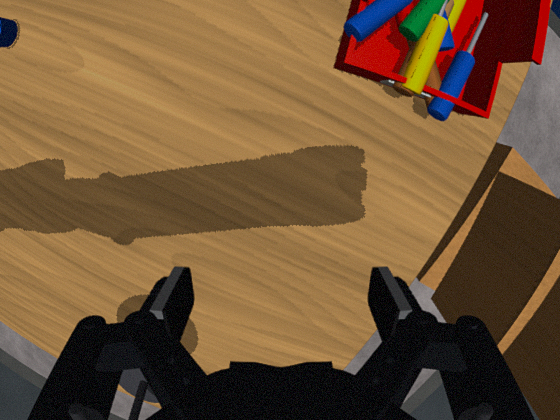

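Run:
```python
import cv2
im=cv2.imread("pics/top0.png")
cv2.imwrite("pics/top0_r.png",cv2.resize(im[150:310,265:475],(800,610),interpolation=cv2.INTER_CUBIC)[:600])
cv2.imwrite("pics/top0_l.png",cv2.resize(im[140:290,120:320],(800,600),interpolation=cv2.INTER_CUBIC))
```

```text
(no output)
```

View pics/top0_r.png

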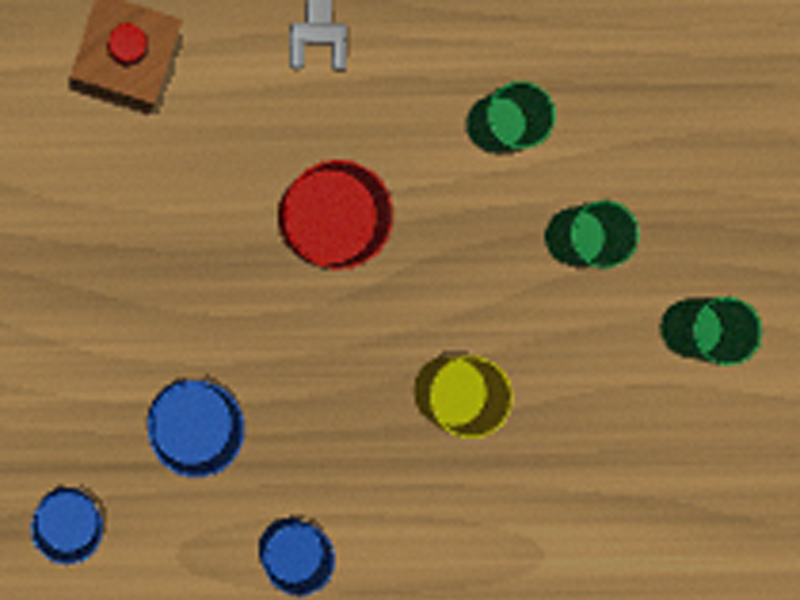

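View pics/top0_l.png

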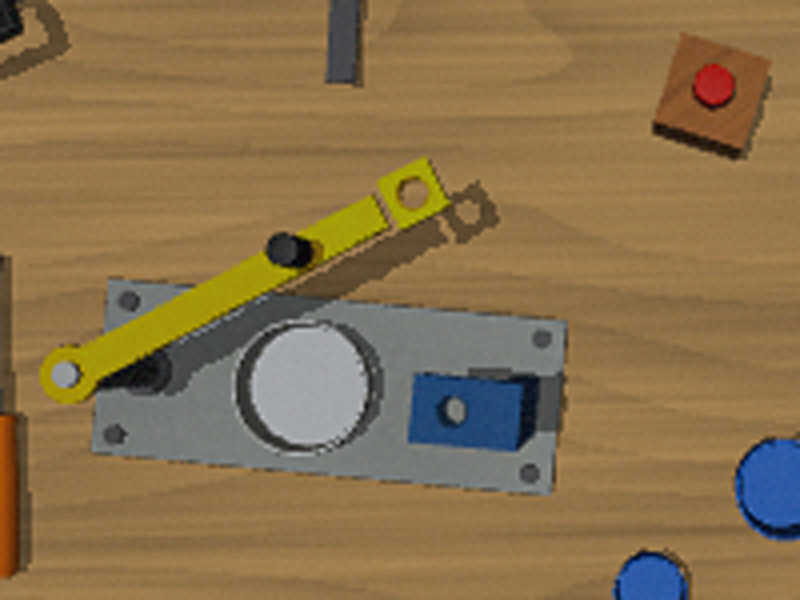

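```bash
cat > h.py <<'E'
import numpy as np,cv2,pickle
from scipy.spatial.transform import Rotation as R
from scipy.optimize import least_squares
def rays(f,uv):
    uv=np.atleast_2d(uv).astype(float)
    d=np.c_[(uv[:,0]-f["cx"])/f["fx"],(uv[:,1]-f["cy"])/f["fy"],np.ones(len(uv))]
    return np.array(f["position"]),d@R.from_rotvec(f["attitude"]).as_matrix().T
def toz(f,uv,z):
    p,d=rays(f,uv); t=(z-p[2])/d[:,2]; return p+d*t[:,None]
def wpose(o):
    return R.from_rotvec(o["orientation"]).as_matrix(),np.array(o["tcp_pos"])
def wrays(o,f,uv):
    uv=np.atleast_2d(uv).astype(float); q=(uv-[f["cx"],f["cy"]])/f["fx"]; th=np.linalg.norm(q,axis=1)
    s=np.where(th>1e-9,np.sin(th)/np.maximum(th,1e-9),1); d=np.c_[q*s[:,None],np.cos(th)]
    M=np.array(f["mount"]);Rt,p=wpose(o)
    return Rt@M[:3,3]+p, d@M[:3,:3].T@Rt.T
def wtoz(o,f,uv,z):
    p,d=wrays(o,f,uv); t=(z-p[2])/d[:,2]; return p+d*t[:,None]
def wproj(o,f,P):
    M=np.array(f["mount"]);Rt,p=wpose(o); P=np.atleast_2d(P)
    c=((P-p)@Rt-M[:3,3])@M[:3,:3]; rr=np.linalg.norm(c[:,:2],axis=1);th=np.arctan2(rr,c[:,2])
    return c[:,:2]/np.maximum(rr,1e-9)[:,None]*(th*f["fx"])[:,None]+[f["cx"],f["cy"]]
def proj(f,P):
    c=(np.atleast_2d(P)-f["position"])@R.from_rotvec(f["attitude"]).as_matrix()
    return c[:,:2]/c[:,2:]*[f["fx"],f["fy"]]+[f["cx"],f["cy"]]
HUE={"red":[(0,8),(172,180)],"blue":[(105,125)],"yellow":[(24,35)],"green":[(55,85)]}
def blobs(px,col,smin=120,vmin=25,amin=60):
    h=cv2.cvtColor(px,cv2.COLOR_RGB2HSV); m=np.zeros(px.shape[:2],np.uint8)
    for a,b in HUE[col]: m|=cv2.inRange(h,(a,smin,vmin),(b,255,255))
    m=cv2.morphologyEx(m,cv2.MORPH_CLOSE,np.ones((3,3),np.uint8))
    cs,_=cv2.findContours(m,cv2.RETR_EXTERNAL,cv2.CHAIN_APPROX_NONE)
    return [c[:,0,:] for c in cs if cv2.contourArea(c)>amin]
def rim(f,c,z,r=None,cc=None):
    """fit circle to the outward half of a contour cast on plane z"""
    P=toz(f,c,z)[:,:2]; n=np.array(f["position"])[:2] if cc is None else cc
    m=P.mean(0); u=(m-n)/np.linalg.norm(m-n); Q=P[((P-m)@u)>0]
    if r: s=least_squares(lambda v:np.linalg.norm(Q-v,axis=1)-r,m-0.0*u); return s.x,r,np.sqrt(np.mean(s.fun**2))
    s=least_squares(lambda v:np.linalg.norm(Q-v[:2],axis=1)-v[2],[*m,.02]); return s.x[:2],s.x[2],np.sqrt(np.mean(s.fun**2))
def snap(n,name):
    from bench import r
    o=r.get_obs(); f=r.grab_frame(n); pickle.dump((o,f),open(f"pics/{name}.pkl","wb")); cv2.imwrite(f"pics/{name}.png",f["pixels"][:,:,::-1]); return o,f
def wcirc(o,f,c,z,r=None): 
    P=wtoz(o,f,c,z)[:,:2]; M=np.array(f["mount"]);Rt,p=wpose(o); cam=(Rt@M[:3,3]+p)[:2]
    m=P.mean(0); u=(m-cam)/np.linalg.norm(m-cam); Q=P[((P-m)@u)>0]
    if r: s=least_squares(lambda v:np.linalg.norm(Q-v,axis=1)-r,m); return s.x,r,np.sqrt(np.mean(s.fun**2))
    s=least_squares(lambda v:np.linalg.norm(Q-v[:2],axis=1)-v[2],[*m,.02]); return s.x[:2],s.x[2],np.sqrt(np.mean(s.fun**2))
E
python3 - <<'E'
from h import *
o,f=pickle.load(open("pics/top0.pkl","rb"))
print(proj(f,toz(f,[[100,100]],.1)))
for col,z in(("red",.045),("blue",.05),("yellow",.055),("green",.06)):
    for c in blobs(f["pixels"],col):
        m=c.mean(0)
        if 265<m[0]<475 and 140<m[1]<310:
            print(col,m.round(1),[ (a.round(4),round(b,4),round(e,4)) for a,b,e in[rim(f,c,z)]])
for nm,uv,z in(("pivot",(136.5,233.3),.15),("knobtop",(192,202),.184),("bar hole",(223.3,188),.144),("forkhole",(233.6,242.7),.158),("pinhead",(298.5,161.3),.086)):
    print(nm,toz(f,[uv],z).round(4))
# plate corners
for uv in((147,209.5),(143,253),(261.5,220.5),(258,263)): print(toz(f,[uv],.008).round(4))
E
```

```text
[[100. 100.]]
red [352.9 205.9] [(array([ 0.5376, -0.1827]), np.float64(0.0337), np.float64(0.0007))]
red [298.  161.1] [(array([ 0.65  , -0.0518]), np.float64(0.0112), np.float64(0.0007))]
blue [342.3 295.6] [(array([ 0.3228, -0.1512]), np.float64(0.0207), np.float64(0.0006))]
blue [282.2 287.6] [(array([ 0.3453, -0.0075]), np.float64(0.0208), np.float64(0.0006))]
blue [315.8 261.8] [(array([ 0.4054, -0.0885]), np.float64(0.0291), np.float64(0.0005))]
yellow [386.5 253.2] [(array([ 0.4217, -0.2603]), np.float64(0.0247), np.float64(0.0007))]
green [451.5 236. ] [(array([ 0.4597, -0.4188]), np.float64(0.0199), np.float64(0.0006))]
green [420.2 211.2] [(array([ 0.5213, -0.3448]), np.float64(0.0194), np.float64(0.0006))]
green [398.9 180.7] [(array([ 0.5962, -0.2959]), np.float64(0.0195), np.float64(0.0006))]
pivot [[0.4836 0.3032 0.15  ]]
knobtop [[0.5463 0.176  0.184 ]]
bar hole [[0.5777 0.1165 0.144 ]]
forkhole [[0.4596 0.0944 0.158 ]]
pinhead [[ 0.6416 -0.0508  0.086 ]]
[[0.5404 0.3273 0.008 ]]
[[0.4321 0.338  0.008 ]]
[[0.507 0.041 0.008]]
[[0.4016 0.0517 0.008 ]]
```

```bash
cat >> h.py <<'E'
def go(x,y,zg,yawdeg,o=None):
    """units for TCP s.t. grasp point (155mm ahead) at x,y,zg, tool down, tool x at yaw"""
    if o is None:
        from bench import r; o=r.get_obs()
    Rt,p=wpose(o); a=np.radians(yawdeg); tx=np.array([np.cos(a),np.sin(a),0]); ty=np.array([0,0,-1.]); 
    Rd=np.c_[tx,ty,np.cross(tx,ty)]
    d=Rt.T@(np.array([x,y,zg+.155])-p); rv=R.from_matrix(Rt.T@Rd).as_rotvec()
    print("pos",p.round(4),"yaw",round(np.degrees(np.arctan2(Rt[1,0],Rt[0,0])),1),"t",round(o["clock"],2),"w",round(o["grip_width"],4),"F",np.round(o["contact_force"],1))
    print("xyz",(d/.3).round(4),"rot",(rv/(np.pi/2)).round(4),"dist mm",round(1000*np.linalg.norm(d)),"deg",round(np.degrees(np.linalg.norm(rv)),1))
E
python3 -c "
from h import *
go(.42,-.216,.25,-27)"
```

```text
pos [ 0.2934 -0.6077  0.404 ] yaw -64.2 t 0.15 w 0.0854 F [-0.   0.7 -0. ]
xyz [-0.9923 -0.0022  0.9476] rot [-2.000e-04 -4.137e-01 -8.000e-04] dist mm 412 deg 37.2
```

Request:
{"op": "step_arm", "data": {"xyz": [[-0.99, 0, 0.95], [-0.99, 0, 0.95], [-0.99, 0, 0.95], [-0.99, 0, 0.95], [-0.99, 0, 0.95], [-0.99, 0, 0.95], [-0.99, 0, 0.95], [-0.99, 0, 0.95]], "rotation": [[0, -0.41, 0], [0, -0.41, 0], [0, -0.41, 0], [0, -0.41, 0], [0, -0.41, 0], [0, -0.41, 0], [0, -0.41, 0], [0, -0.41, 0]]}}

```text
clock: 1.15
tcp_pos: [0.4218, -0.2133, 0.4044]
orientation: [-1.537, 0.37, -0.369]
contact_force: [-0.8, -0.9, 0.2]
grip_width: 0.0851
```

```bash
python3 -c "
from h import *
go(.52,.05,.24,10)"
```

```text
pos [ 0.4218 -0.2133  0.4044] yaw -27.0 t 1.15 w 0.0851 F [-0.8 -0.9  0.2]
xyz [-0.1065  0.0329  0.9306] rot [-1.100e-03 -4.109e-01 -4.000e-04] dist mm 281 deg 37.0
```

Request:
{"op": "step_arm", "data": {"xyz": [[-0.11, 0.03, 0.93], [-0.11, 0.03, 0.93], [-0.11, 0.03, 0.93], [-0.11, 0.03, 0.93], [-0.11, 0.03, 0.93], [-0.11, 0.03, 0.93], [-0.11, 0.03, 0.93]], "rotation": [[0, -0.41, 0], [0, -0.41, 0], [0, -0.41, 0], [0, -0.41, 0], [0, -0.41, 0], [0, -0.41, 0], [0, -0.41, 0]], "grip": 0.45}}

```text
clock: 2.02
tcp_pos: [0.519, 0.0486, 0.3954]
orientation: [-1.566, -0.133, 0.135]
contact_force: [0.1, -0.2, -0.5]
grip_width: 0.047
```

```bash
python3 -c "
from h import *
o,f=snap('wrist','w1')
print(wproj(o,f,[[.5463,.176,.184],[.4716,.1988,.048],[.4596,.0944,.158],[.5777,.1165,.144]]).round(1))
go(.5463,.176,.24,30)"
```

```text
[[370.3  35.7]
 [259.3  24. ]
 [203.6 143.4]
 [381.1 139.1]]
pos [0.5189 0.0483 0.3955] yaw 9.8 t 2.08 w 0.0469 F [-1.   0.5 -0. ]
xyz [0.162  0.0019 0.4042] rot [-0.0007 -0.225  -0.0006] dist mm 131 deg 20.2
```

View pics/w1.png

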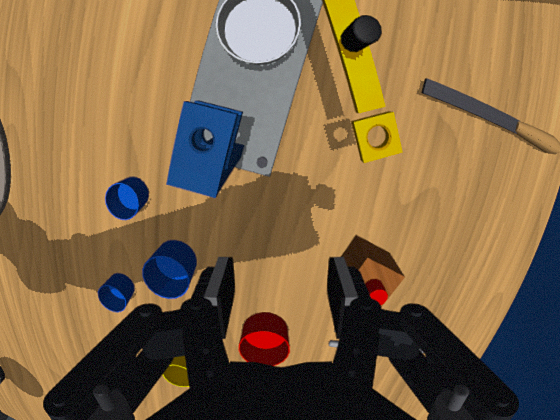

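Request:
{"op": "step_arm", "data": {"xyz": [[0.16, 0, 0.4], [0.16, 0, 0.4], [0.16, 0, 0.4], [0.16, 0, 0.4], [0.16, 0, 0.4]], "rotation": [[0, -0.225, 0], [0, -0.225, 0], [0, -0.225, 0], [0, -0.225, 0], [0, -0.225, 0]]}}

```text
clock: 2.7
tcp_pos: [0.5462, 0.1721, 0.3953]
orientation: [-1.533, -0.406, 0.409]
contact_force: [0.2, -0.3, -0.4]
grip_width: 0.0471
```

```bash
python3 -c "
from h import *
o,f=snap('wrist','w2')
print(wproj(o,f,[[.5463,.176,.184],[.4836,.3032,.15]]).round(1))
go(.5463,.176,.24,30)"
```

```text
[[285.3 234.3]
 [298.9   7. ]]
pos [0.5462 0.1724 0.3954] yaw 29.8 t 2.75 w 0.0468 F [-0.1 -0.2 -0.6]
xyz [0.0064 0.0015 0.0103] rot [ 0.     -0.0023 -0.0009] dist mm 4 deg 0.2
```

View pics/w2.png

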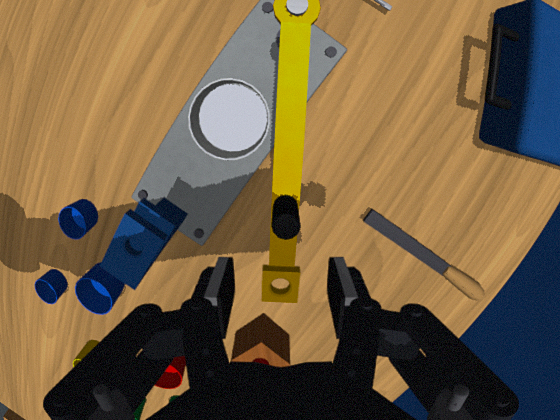

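```bash
python3 -c "
from h import *
o,f=pickle.load(open('pics/w2.pkl','rb'))
print(wtoz(o,f,[[286,224]],.184),wtoz(o,f,[[286,208]],.144),wtoz(o,f,[[298,5]],.15), wtoz(o,f,[[280.5,286]],.144))
im=cv2.imread('pics/w2.png');cv2.imwrite('pics/w2c.png',cv2.resize(im[180:310,220:340],None,fx=4.5,fy=4.5))
"
```

```text
[[0.5432457  0.18207076 0.184     ]] [[0.54584318 0.17869045 0.144     ]] [[0.48239099 0.30411819 0.15      ]] [[0.57550883 0.11896538 0.144     ]]
```

View pics/w2c.png

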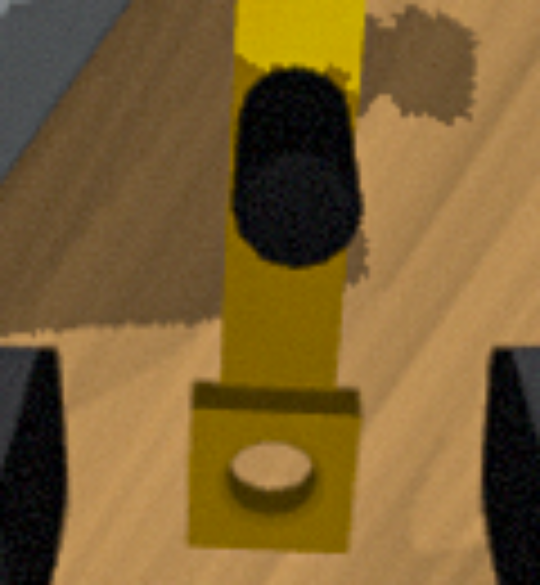

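```bash
python3 -c "
from h import *
go(.5447,.1795,.17,28)"
```

```text
pos [0.5462 0.1724 0.3954] yaw 29.8 t 2.75 w 0.0468 F [-0.1 -0.2 -0.6]
xyz [0.0079 0.2348 0.0231] rot [ 0.      0.0199 -0.0009] dist mm 71 deg 1.8
```

Request:
{"op": "step_arm", "data": {"xyz": [[0.008, 0.12, 0.023], [0.008, 0.235, 0.023], [0.008, 0.235, 0.023]], "rotation": [[0, 0.02, 0], [0, 0.02, 0], [0, 0.02, 0]]}}

```text
clock: 3.12
tcp_pos: [0.544, 0.1776, 0.3228]
orientation: [-1.539, -0.376, 0.387]
contact_force: [-0.3, 0.6, 0.5]
grip_width: 0.0472
```

Request:
{"op": "step_arm", "data": {"xyz": [[0, 0, 0], [0, 0, 0], [0, 0, 0], [0, 0, 0], [0, 0, 0]], "rotation": [[0, 0, 0], [0, 0, 0], [0, 0, 0], [0, 0, 0], [0, 0, 0]], "grip": 0.9, "force": 25}}

```text
clock: 3.75
tcp_pos: [0.5447, 0.1774, 0.3242]
orientation: [-1.539, -0.378, 0.385]
contact_force: [0.2, -2.1, 6.4]
grip_width: 0.0175
```

```bash
python3 -c "
from h import *
P=np.array([.4836,.3032]);yr=np.array([.114,.9935]);xr=np.array([.9935,-.114])
from bench import r
o=r.get_obs();Rt,p=wpose(o)
v=p[:2]-P;L=np.linalg.norm(v);a0=np.arctan2(v@xr,-v@yr);print(L,a0,o['grip_width'],o['contact_force'])
X=[];W=[]
for a in np.linspace(a0,1.42,13)[1:]:
    t=P+L*(np.sin(a)*xr-np.cos(a)*yr); d=Rt.T@np.array([*(t-p[:2]),0])/.3; X.append([round(float(d[0]),3),0,round(float(d[2]),3)]);W.append([0,round(-float(a-a0)/(np.pi/2),3),0])
print(X);print(W)
"
```

```text
0.1398485549391726 0.5665339789604171 0.01746031386587896 [ 0.20128469 -2.14261025  6.43072236]
[[0.033, 0, 0.0], [0.066, 0, 0.002], [0.099, 0, 0.007], [0.131, 0, 0.014], [0.163, 0, 0.024], [0.194, 0, 0.035], [0.224, 0, 0.049], [0.254, 0, 0.065], [0.281, 0, 0.083], [0.308, 0, 0.103], [0.333, 0, 0.124], [0.357, 0, 0.148]]
[[0, -0.045, 0], [0, -0.091, 0], [0, -0.136, 0], [0, -0.181, 0], [0, -0.226, 0], [0, -0.272, 0], [0, -0.317, 0], [0, -0.362, 0], [0, -0.408, 0], [0, -0.453, 0], [0, -0.498, 0], [0, -0.543, 0]]
```

Request:
{"op": "step_arm", "data": {"xyz": [[0.033, 0, 0], [0.066, 0, 0.002], [0.099, 0, 0.007], [0.131, 0, 0.014], [0.163, 0, 0.024], [0.194, 0, 0.035], [0.224, 0, 0.049], [0.254, 0, 0.065], [0.281, 0, 0.083], [0.308, 0, 0.103], [0.333, 0, 0.124], [0.357, 0, 0.148], [0.357, 0, 0.148]], "rotation": [[0, -0.045, 0], [0, -0.091, 0], [0, -0.136, 0], [0, -0.181, 0], [0, -0.226, 0], [0, -0.272, 0], [0, -0.317, 0], [0, -0.362, 0], [0, -0.408, 0], [0, -0.453, 0], [0, -0.498, 0], [0, -0.543, 0], [0, -0.543, 0]]}}

```text
clock: 5.38
tcp_pos: [0.6194, 0.2673, 0.3244]
orientation: [-1.311, -1.035, 1.038]
contact_force: [4.3, 0.9, 0.9]
grip_width: 0.0174
```

Request:
{"op": "step_arm", "data": {"xyz": [[0, 0, 0], [0, 0, 0], [0, 0, 0], [0, -0.3, 0], [0, -0.3, 0], [0, -0.3, 0]], "rotation": [[0, 0, 0], [0, 0, 0], [0, 0, 0], [0, 0, 0], [0, 0, 0], [0, 0, 0]], "grip": 0.4}}

```text
clock: 6.12
tcp_pos: [0.6197, 0.2681, 0.4173]
orientation: [-1.312, -1.039, 1.034]
contact_force: [0.2, 0.0, -0.4]
grip_width: 0.0513
```

```bash
python3 -c "
from h import *
o,f=snap('top','t1')
go(.52,0,.2,0)
for col,z in(('red',.045),('blue',.05),('yellow',.055),('green',.06)):
    for c in blobs(f['pixels'],col):
        m=c.mean(0)
        if 265<m[0]<475 and 140<m[1]<310:
            print(col,m.round(1),[ (a.round(4),round(b,4),round(e,4)) for a,b,e in[rim(f,c,z)]])
"
```

```text
pos [0.6194 0.2675 0.4152] yaw 76.7 t 6.17 w 0.0514 F [ 0.4 -0.9  0.3]
xyz [-0.9437  0.2015  0.1173] rot [ 8.00e-04  8.52e-01 -4.00e-04] dist mm 292 deg 76.7
red [353.2 205.9] [(array([ 0.5373, -0.1823]), np.float64(0.034), np.float64(0.0007))]
red [298. 161.] [(array([ 0.65 , -0.052]), np.float64(0.0113), np.float64(0.0007))]
blue [342.3 295.6] [(array([ 0.3228, -0.151 ]), np.float64(0.0208), np.float64(0.0006))]
blue [283.2 287.6] [(array([ 0.3378, -0.0117]), np.float64(0.0146), np.float64(0.0023))]
blue [316. 262.] [(array([ 0.4053, -0.0886]), np.float64(0.029), np.float64(0.0006))]
yellow [386.6 253.1] [(array([ 0.4217, -0.2602]), np.float64(0.0247), np.float64(0.0007))]
green [451.5 236. ] [(array([ 0.4598, -0.4187]), np.float64(0.0199), np.float64(0.0006))]
green [420.2 211.2] [(array([ 0.5213, -0.3448]), np.float64(0.0194), np.float64(0.0006))]
green [398.9 180.7] [(array([ 0.5963, -0.2958]), np.float64(0.0194), np.float64(0.0008))]
```

View pics/t1.png

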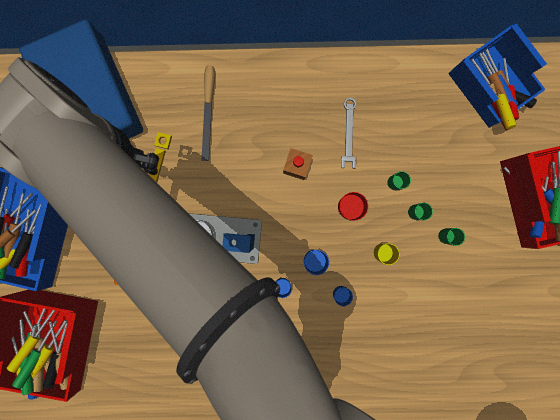

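```bash
python3 -c "
from h import *
o,f=snap('wrist','w3')
Rt,p=wpose(o); print(o['grip_width'])
h=o['grip_width']/2
for y in (.155,.165,.173,.18):
    print(y,[wproj(o,f,Rt@np.array([s*h,y,z])+p).round(0).tolist() for s in(-1,1) for z in(.011,-.011)])
im=cv2.imread('pics/w3.png');cv2.imwrite('pics/w3c.png',cv2.resize(im[230:350,180:380],None,fx=4,fy=4))
go(.48,-.1,.20,-10)
"
```

```text
0.0514026505404391
0.155 [[[223.0, 271.0]], [[227.0, 310.0]], [[339.0, 271.0]], [[335.0, 310.0]]]
0.165 [[[226.0, 260.0]], [[230.0, 298.0]], [[335.0, 261.0]], [[332.0, 298.0]]]
0.173 [[[229.0, 253.0]], [[232.0, 289.0]], [[333.0, 253.0]], [[330.0, 290.0]]]
0.18 [[[231.0, 246.0]], [[233.0, 282.0]], [[331.0, 246.0]], [[328.0, 282.0]]]
pos [0.6193 0.2671 0.4138] yaw 76.7 t 6.22 w 0.0513 F [ 0.   0.1 -0.2]
xyz [-1.2973  0.1996  0.1698] rot [ 8.000e-04  9.632e-01 -1.900e-03] dist mm 397 deg 86.7
```

View pics/w3c.png

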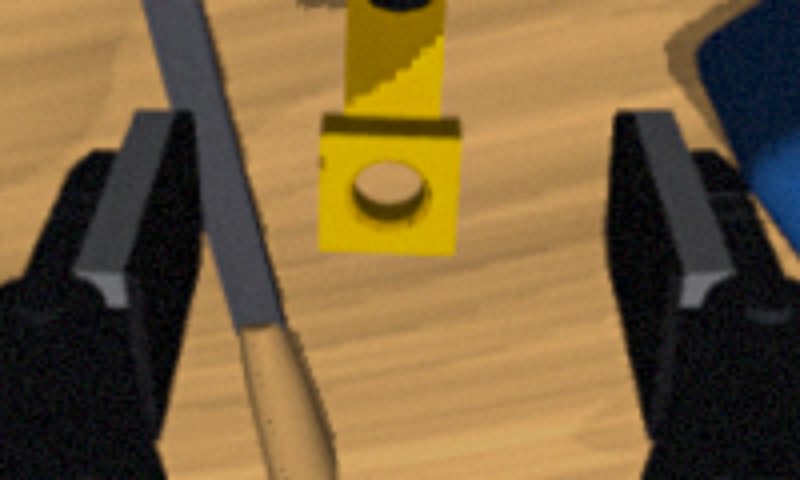

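Request:
{"op": "step_arm", "data": {"xyz": [[-0.8, 0.12, 0.1], [-0.8, 0.12, 0.1], [-0.8, 0.12, 0.1], [-0.8, 0.12, 0.1], [-0.8, 0.12, 0.1], [-0.8, 0.12, 0.1], [-0.8, 0.12, 0.1]], "rotation": [[0, 0.7, 0], [0, 0.7, 0], [0, 0.7, 0], [0, 0.7, 0], [0, 0.7, 0], [0, 0.7, 0], [0, 0.7, 0]], "grip": 0}}

```text
clock: 7.1
tcp_pos: [0.5342, 0.0401, 0.3772]
orientation: [-1.565, -0.185, 0.192]
contact_force: [-0.6, -0.3, -0.2]
grip_width: 0.0856
```

```bash
python3 -c "
from h import *
go(.5373,-.185,.15,-19)
"
```

```text
pos [0.5342 0.0401 0.3772] yaw 13.8 t 7.1 w 0.0856 F [-0.6 -0.3 -0.2]
xyz [-0.1672  0.243  -0.7307] rot [ 0.002   0.3639 -0.0025] dist mm 236 deg 32.8
```

Request:
{"op": "step_arm", "data": {"xyz": [[-0.167, 0.1, -0.73], [-0.167, 0.24, -0.73], [-0.167, 0.24, -0.73], [-0.167, 0.24, -0.73], [-0.167, 0.24, -0.73], [-0.167, 0.24, -0.73]], "rotation": [[0, 0.364, 0], [0, 0.364, 0], [0, 0.364, 0], [0, 0.364, 0], [0, 0.364, 0], [0, 0.364, 0]]}}

```text
clock: 7.85
tcp_pos: [0.5373, -0.184, 0.3053]
orientation: [-1.558, 0.262, -0.255]
contact_force: [0.2, 1.1, 0.1]
grip_width: 0.0856
```

```bash
python3 -c "
from h import *
o,f=snap('wrist','w4')
for c in blobs(f['pixels'],'red',amin=800): print(c.mean(0),wcirc(o,f,c,.045),wcirc(o,f,c,.045,.035))
go(.5373,-.183,.041,-19)
"
```

```text
[279.90733591 205.32046332] (array([ 0.53545644, -0.18310497]), np.float64(0.03419151586244158), np.float64(0.00026730822828411444)) (array([ 0.53580891, -0.18214486]), 0.035, np.float64(0.00046757913956708654))
pos [ 0.5375 -0.1833  0.3058] yaw -18.8 t 7.9 w 0.0853 F [0.7 1.1 0.4]
xyz [1.000e-04 3.659e-01 1.700e-03] rot [ 0.002   0.0023 -0.0021] dist mm 110 deg 0.3
```

View pics/w4.png

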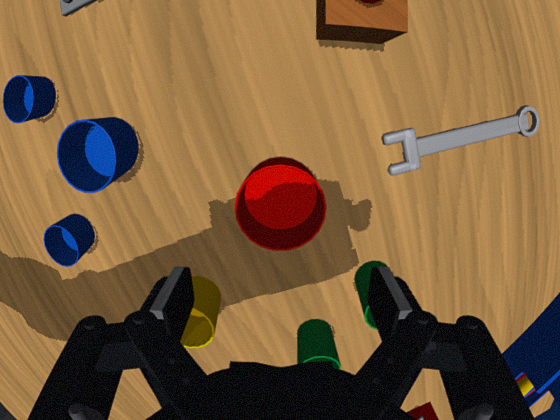

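Request:
{"op": "step_arm", "data": {"xyz": [[-0.005, 0.18, 0], [-0.005, 0.3, 0], [-0.005, 0.366, 0], [-0.005, 0.366, 0]], "rotation": [[0, 0, 0], [0, 0, 0], [0, 0, 0], [0, 0, 0]]}}

```text
clock: 8.4
tcp_pos: [0.5357, -0.1819, 0.1954]
orientation: [-1.557, 0.26, -0.252]
contact_force: [0.4, -0.5, 0.0]
grip_width: 0.0854
```

Request:
{"op": "step_arm", "data": {"xyz": [[0, 0, 0], [0, 0, 0], [0, 0, 0], [0, 0, 0], [0, 0, 0]], "rotation": [[0, 0, 0], [0, 0, 0], [0, 0, 0], [0, 0, 0], [0, 0, 0]], "grip": 0.35, "force": 30}}

```text
clock: 9.02
tcp_pos: [0.5366, -0.1817, 0.1974]
orientation: [-1.558, 0.257, -0.254]
contact_force: [-1.3, 0.3, 7.0]
grip_width: 0.0682
```

Request:
{"op": "step_arm", "data": {"xyz": [[0, -0.1, 0], [0, -0.3, 0], [0, -0.4, 0], [0, -0.4, 0]], "rotation": [[0, 0, 0], [0, 0, 0], [0, 0, 0], [0, 0, 0]]}}

```text
clock: 9.52
tcp_pos: [0.538, -0.1817, 0.3212]
orientation: [-1.559, 0.252, -0.26]
contact_force: [0.0, -0.4, -0.7]
grip_width: 0.0683
```

```bash
python3 -c "
from h import *
o,f=snap('wrist','w5')
o2,f2=snap('side','s1')
go(.4716,.1988,.2,10)
"
```

```text
pos [ 0.5366 -0.1816  0.3177] yaw -18.7 t 9.62 w 0.0682 F [-0.2  0.1 -0.9]
xyz [-0.6112 -0.1265  1.1316] rot [ 0.0015 -0.3184 -0.0012] dist mm 388 deg 28.7
```

View pics/w5.png

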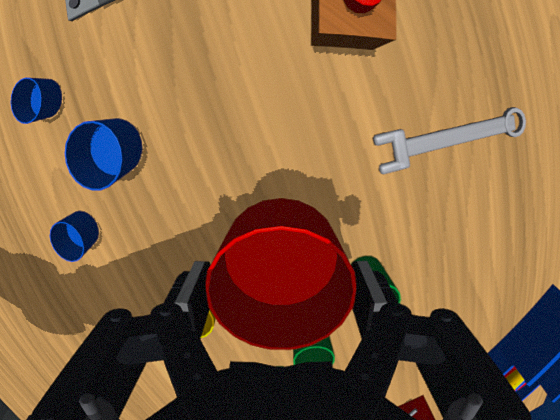

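View pics/s1.png

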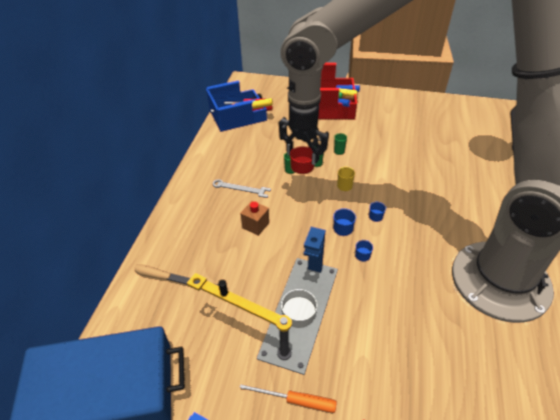

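Request:
{"op": "step_arm", "data": {"xyz": [[-0.1, -0.33, 0.2], [-0.3, -0.33, 0.4], [-0.4, -0.33, 0.7], [-0.4, -0.33, 0.7], [-0.4, -0.33, 0.7], [-0.4, -0.33, 0.7]], "rotation": [[0, -0.2, 0], [0, -0.2, 0], [0, -0.2, 0], [0, -0.2, 0], [0, -0.2, 0], [0, -0.2, 0]]}}

```text
clock: 10.38
tcp_pos: [0.4896, 0.0583, 0.4156]
orientation: [-1.572, 0.008, -0.002]
contact_force: [0.6, -0.6, 0.0]
grip_width: 0.068
```

```bash
python3 -c "
from h import *
o,f=snap('wrist','w6')
print(wproj(o,f,[[.4716,.1988,.048],[.4596,.0944,.158],[.4836,.3032,.15]]).round(1))
go(.4716,.1988,.25,23)
"
```

```text
[[ 263.5   41.8]
 [ 240.1  164.4]
 [ 272.5 -100.1]]
pos [0.4899 0.0563 0.4153] yaw -0.5 t 10.43 w 0.0682 F [ 0.3 -0.7 -0.6]
xyz [-0.0655  0.0333  0.4744] rot [ 0.0011 -0.2616 -0.0028] dist mm 144 deg 23.5
```

View pics/w6.png

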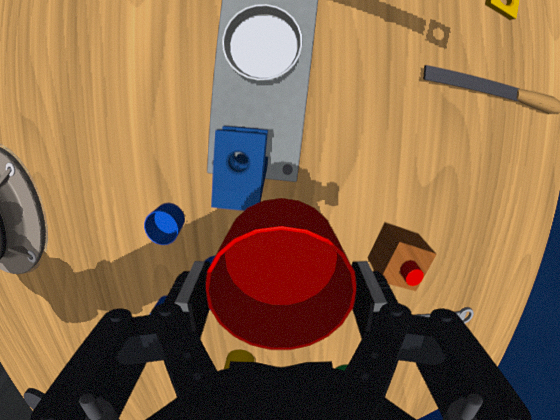

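Request:
{"op": "step_arm", "data": {"xyz": [[-0.066, 0, 0.474], [-0.066, 0, 0.474], [-0.066, 0, 0.474], [-0.066, 0, 0.474], [-0.066, 0, 0.474]], "rotation": [[0, -0.26, 0], [0, -0.26, 0], [0, -0.26, 0], [0, -0.26, 0], [0, -0.26, 0]]}}

```text
clock: 11.05
tcp_pos: [0.4724, 0.1961, 0.4142]
orientation: [-1.552, -0.305, 0.314]
contact_force: [0.2, 0.2, -0.4]
grip_width: 0.0683
```

```bash
python3 -c "
from h import *
o,f=snap('wrist','w7')
print(wproj(o,f,[[.4716,.1988,.048],[.4836,.3032,.15]]).round(1))
go(.4716,.1988,.15,23)
"
```

```text
[[283.5 173.3]
 [356.2  83.7]]
pos [0.4723 0.1962 0.4144] yaw 22.6 t 11.1 w 0.0681 F [ 0.2  0.1 -0.3]
xyz [0.0032 0.3646 0.0096] rot [ 0.0012 -0.0046 -0.0037] dist mm 109 deg 0.5
```

View pics/w7.png

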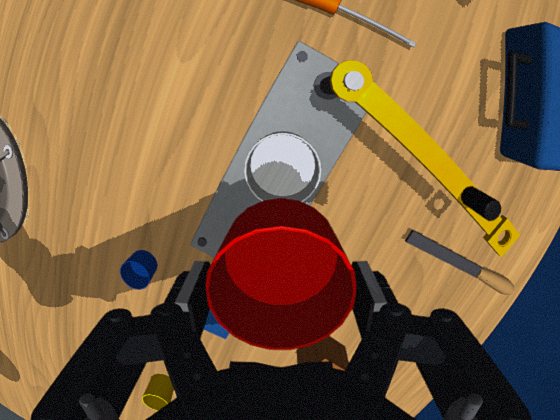

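```bash
python3 -c "
from h import *
o,f=pickle.load(open('pics/w7.pkl','rb'))
t=np.linspace(0,2*np.pi,73)
q=wproj(o,f,np.c_[.4716+.041*np.cos(t),.1988+.041*np.sin(t),0*t+.048]); print(q.min(0),q.max(0))
Rt,p=wpose(o)
q=wproj(o,f,np.array([p+Rt@np.array([.035*np.cos(a),.163-.012,.035*np.sin(a)]) for a in t])); print(q.min(0),q.max(0))
h=cv2.cvtColor(f['pixels'],cv2.COLOR_RGB2HSV);m=cv2.inRange(h,(0,0,150),(180,60,255));cs,_=cv2.findContours(m,0,1)
for c in cs:
    if cv2.contourArea(c)>500: print(cv2.boundingRect(c))
"
```

```text
[244.89161521 134.80332694] [322.10797296 209.6689873 ]
[203.93625627 224.40608641] [359.44088205 351.74432659]
(231, 42, 108, 147)
```

Request:
{"op": "step_arm", "data": {"xyz": [[0.002, 0.2, 0.015], [0.002, 0.36, 0.015], [0.002, 0.36, 0.015], [0.002, 0.36, 0.015]], "rotation": [[0, 0, 0], [0, 0, 0], [0, 0, 0], [0, 0, 0]]}}

```text
clock: 11.6
tcp_pos: [0.4716, 0.1998, 0.308]
orientation: [-1.552, -0.305, 0.311]
contact_force: [1.2, 0.9, -0.3]
grip_width: 0.0683
```

```bash
python3 -c "
from h import *
o,f=snap('wrist','w8')
o2,f2=snap('side','s2')
t=np.linspace(0,2*np.pi,73)
q=wproj(o,f,np.c_[.471+.041*np.cos(t),.2003+.041*np.sin(t),0*t+.048]); print(q.min(0),q.max(0))
im=cv2.imread('pics/w8.png')
cv2.polylines(im,[q.astype(np.int32)],True,(0,255,0),1)
cv2.imwrite('pics/w8c.png',cv2.resize(im[80:300,180:380],None,fx=2.7,fy=2.7))
im=cv2.imread('pics/s2.png')
cv2.imwrite('pics/s2c.png',cv2.resize(im[200:380,220:380],None,fx=3.3,fy=3.3))
go(.471,.2003,.1,23)
"
```

```text
[227.73967799 155.88947545] [336.5188004  258.14244723]
pos [0.4717 0.2003 0.3086] yaw 22.5 t 11.7 w 0.0679 F [ 0.6  0.9 -0.8]
xyz [-0.0017  0.1786  0.0012] rot [ 0.0014 -0.0053 -0.0013] dist mm 54 deg 0.5
```

View pics/w8c.png

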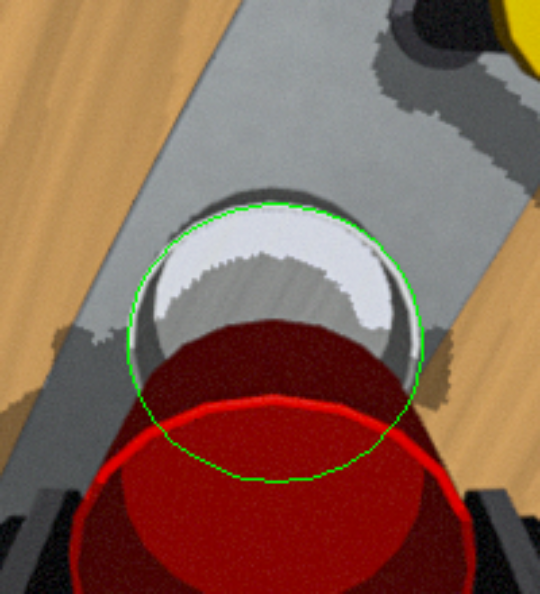

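View pics/s2c.png

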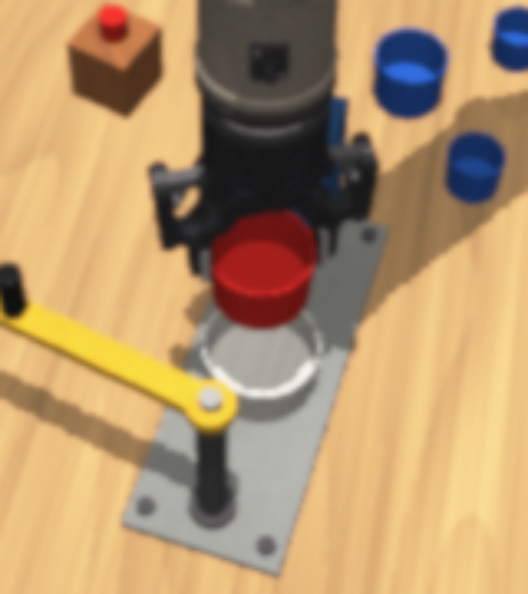

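Request:
{"op": "step_arm", "data": {"xyz": [[-0.002, 0.1, 0], [-0.002, 0.18, 0], [-0.002, 0.22, 0], [-0.002, 0.24, 0], [-0.002, 0.24, 0]], "rotation": [[0, 0, 0], [0, 0, 0], [0, 0, 0], [0, 0, 0], [0, 0, 0]]}}

```text
clock: 12.32
tcp_pos: [0.4713, 0.2001, 0.2371]
orientation: [-1.551, -0.308, 0.309]
contact_force: [-0.7, -0.1, -0.8]
grip_width: 0.0683
```

```bash
python3 -c "
from h import *
o2,f2=snap('side','s3')
im=cv2.imread('pics/s3.png')
cv2.imwrite('pics/s3c.png',cv2.resize(im[230:340,260:360],None,fx=5,fy=5))
go(.471,.2003,.062,23)
"
```

```text
pos [0.4714 0.2001 0.2373] yaw 22.5 t 12.38 w 0.0684 F [-0.2  0.5 -2. ]
xyz [-0.0009  0.0678  0.0011] rot [ 0.0014 -0.0053 -0.0005] dist mm 20 deg 0.5
```

View pics/s3c.png

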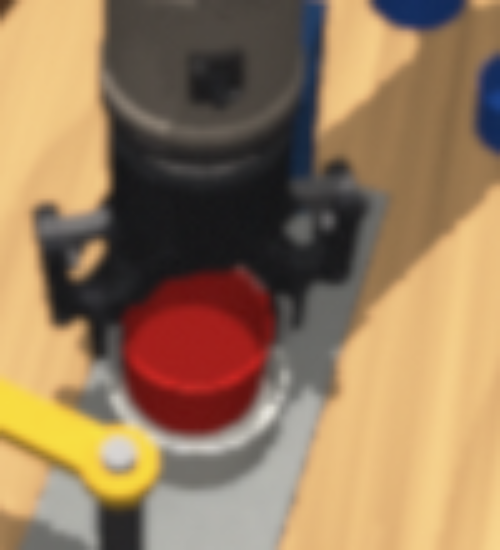

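Request:
{"op": "step_arm", "data": {"xyz": [[0, 0.03, 0], [0, 0.045, 0], [0, 0.06, 0], [0, 0.07, 0], [0, 0.07, 0]], "rotation": [[0, 0, 0], [0, 0, 0], [0, 0, 0], [0, 0, 0], [0, 0, 0]]}}

```text
clock: 13.0
tcp_pos: [0.4713, 0.2001, 0.216]
orientation: [-1.551, -0.308, 0.309]
contact_force: [0.3, -0.1, -0.7]
grip_width: 0.0682
```

Request:
{"op": "step_arm", "data": {"xyz": [[0, 0, 0], [0, 0, 0], [0, 0, 0], [0, 0, 0], [0, -0.2, 0], [0, -0.6, 0], [0, -0.7, 0], [0, -0.7, 0], [0, -0.7, 0]], "rotation": [[0, 0, 0], [0, 0, 0], [0, 0, 0], [0, 0, 0], [0, 0, 0], [0, 0, 0], [0, 0, 0], [0, 0, 0], [0, 0, 0]], "grip": 0}}

```text
clock: 14.12
tcp_pos: [0.4717, 0.201, 0.4282]
orientation: [-1.551, -0.311, 0.305]
contact_force: [-0.2, 0.7, -0.2]
grip_width: 0.085
```

```bash
python3 -c "
from h import *
o,f=snap('wrist','w9')
snap('top','t2')
for c in blobs(f['pixels'],'red',amin=800): print(wcirc(o,f,c,.063),wcirc(o,f,c,.063,.035))
go(.42,0.05,.26,-0)
"
```

```text
(array([0.47095844, 0.19819636]), np.float64(0.03402730762176536), np.float64(0.00033110097923060825)) (array([0.47050712, 0.19934348]), 0.035, np.float64(0.000552077271618604))
pos [0.4711 0.2003 0.4253] yaw 22.5 t 14.22 w 0.0853 F [ 0.4  0.2 -0.3]
xyz [-0.349   0.0362 -0.3974] rot [ 0.0019  0.2502 -0.0011] dist mm 159 deg 22.5
```

View pics/w9.png

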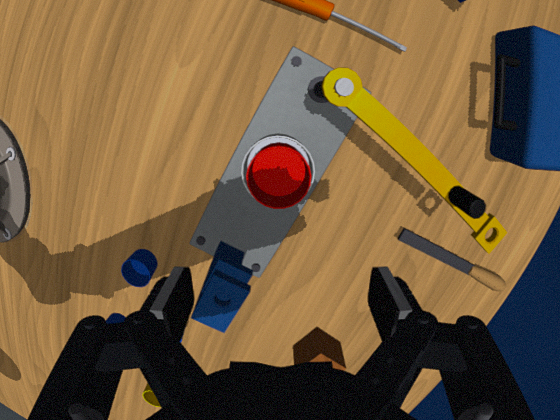

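View pics/t2.png

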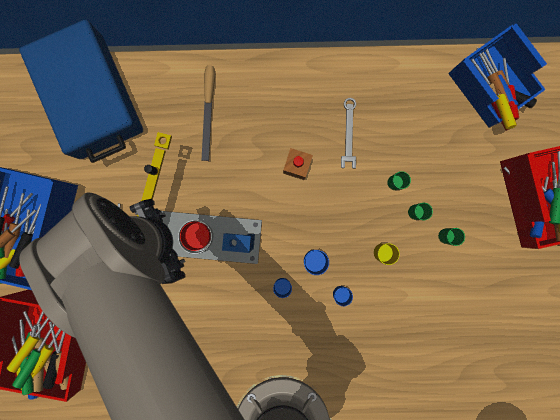

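```bash
python3 -c "
from h import *
o,f=pickle.load(open('pics/t2.pkl','rb'))
for c in blobs(f['pixels'],'blue'):
        m=c.mean(0)
        if 265<m[0]<475 and 240<m[1]<310: print(m, rim(f,c,.05))
go(.41,-.0886,.17,-12)
"
```

```text
[342.25925926 295.55555556] (array([ 0.32283551, -0.1511958 ]), np.float64(0.020666372046996596), np.float64(0.0006066196318000812))
[282.23529412 287.70588235] (array([ 0.34457551, -0.00743063]), np.float64(0.02066075948539763), np.float64(0.0005848119133742679))
[315.85507246 261.82608696] (array([ 0.40542231, -0.08852724]), np.float64(0.029115544798738804), np.float64(0.000534215337078221))
pos [0.4711 0.2003 0.4253] yaw 22.5 t 14.22 w 0.0853 F [ 0.4  0.2 -0.3]
xyz [-0.556   0.3377 -0.8107] rot [ 0.002   0.3835 -0.0009] dist mm 312 deg 34.5
```

Request:
{"op": "step_arm", "data": {"xyz": [[-0.1, 0, -0.15], [-0.22, 0, -0.32], [-0.34, 0, -0.48], [-0.45, 0.1, -0.65], [-0.556, 0.337, -0.81], [-0.556, 0.337, -0.81], [-0.556, 0.337, -0.81], [-0.556, 0.337, -0.81]], "rotation": [[0, 0.1, 0], [0, 0.2, 0], [0, 0.3, 0], [0, 0.38, 0], [0, 0.38, 0], [0, 0.38, 0], [0, 0.38, 0], [0, 0.38, 0]]}}

```text
clock: 15.22
tcp_pos: [0.4103, -0.0875, 0.3254]
orientation: [-1.568, 0.16, -0.159]
contact_force: [0.5, 0.2, 0.1]
grip_width: 0.0855
```

```bash
python3 -c "
from h import *
o,f=snap('wrist','w10')
for c in blobs(f['pixels'],'blue',amin=800): print(c.mean(0),wcirc(o,f,c,.05),wcirc(o,f,c,.05,.0305))
print(o['joints'].round(2))
go(.4054,-.0886,.045,-12)
"
```

```text
[544.77828054 388.239819  ] (array([ 1.00130382, -0.54952674]), np.float64(0.1760874646649798), np.float64(0.02088292327002356)) (array([ 0.85919992, -0.6238616 ]), 0.0305, np.float64(0.04059962801302169))
[205.7862069  273.11034483] (array([ 0.32753801, -0.14856276]), np.float64(0.017532804946389792), np.float64(0.003190619833036467)) (array([ 0.34042268, -0.13493245]), 0.0305, np.float64(0.0069422900775541726))
[272.81603774 202.90566038] (array([ 0.40260017, -0.08948111]), np.float64(0.029426177930461817), np.float64(0.00025605401768647454)) (array([ 0.40297919, -0.08817938]), 0.0305, np.float64(0.000590457698853106))
[180.7278481  121.91772152] (array([ 0.34505751, -0.00735654]), np.float64(0.020764200644755086), np.float64(0.00023761243632767088)) (array([ 0.35773184, -0.00685286]), 0.0305, np.float64(0.0032916401993335225))
[ 0.54  0.21 -0.52  2.19  0.15  0.78 -0.29]
pos [ 0.4106 -0.0873  0.3258] yaw -11.6 t 15.28 w 0.0854 F [ 0.6 -0.5  0. ]
xyz [-0.0162  0.4194 -0.0067] rot [0.0018 0.0047 0.0004] dist mm 126 deg 0.5
```

View pics/w10.png

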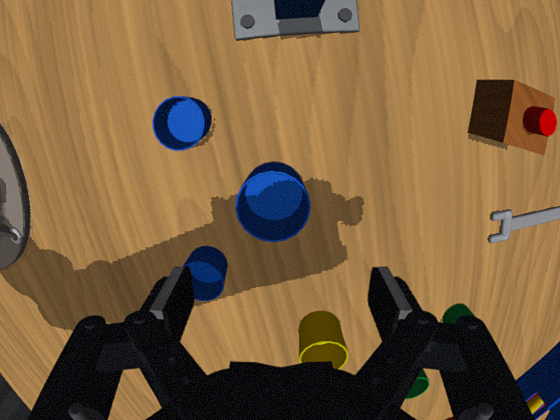

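Request:
{"op": "step_arm", "data": {"xyz": [[-0.023, 0.15, -0.009], [-0.023, 0.3, -0.009], [-0.023, 0.41, -0.009], [-0.023, 0.41, -0.009], [-0.023, 0.41, -0.009]], "rotation": [[0, 0, 0], [0, 0, 0], [0, 0, 0], [0, 0, 0], [0, 0, 0]]}}

```text
clock: 15.9
tcp_pos: [0.4043, -0.0883, 0.2042]
orientation: [-1.568, 0.156, -0.16]
contact_force: [1.0, -0.4, -0.1]
grip_width: 0.0856
```

```bash
python3 -c "
from h import *
from bench import r
o=r.get_obs();print(o['joints'].round(2),wpose(o)[0].round(3))
go(.4035,-.0886,.0475,-12)
"
```

```text
[ 0.42  0.43 -0.42  2.29  0.37  0.49 -0.5 ] [[ 0.98   0.002  0.2  ]
 [-0.2   -0.003  0.98 ]
 [ 0.003 -1.    -0.003]]
pos [ 0.4043 -0.0883  0.2042] yaw -11.5 t 15.9 w 0.0856 F [ 1.  -0.4 -0.1]
xyz [-0.0025  0.0056 -0.0015] rot [0.0016 0.0054 0.0018] dist mm 2 deg 0.5
```

Reached fine. Grip and lift.

Request:
{"op": "step_arm", "data": {"xyz": [[-0.002, 0.005, -0.001], [-0.002, 0.005, -0.001], [-0.002, 0.005, -0.001], [-0.002, 0.005, -0.001], [-0.002, 0.005, -0.001], [-0.002, 0.005, -0.001]], "rotation": [[0, 0, 0], [0, 0, 0], [0, 0, 0], [0, 0, 0], [0, 0, 0], [0, 0, 0]], "grip": 0.45}}

```text
clock: 16.65
tcp_pos: [0.4043, -0.0885, 0.2041]
orientation: [-1.569, 0.154, -0.162]
contact_force: [-1.2, 0.4, 12.5]
grip_width: 0.0582
```

Request:
{"op": "step_arm", "data": {"xyz": [[0, -0.15, 0], [0, -0.35, 0], [0, -0.55, 0], [0, -0.72, 0], [0, -0.72, 0], [0, -0.72, 0]], "rotation": [[0, 0, 0], [0, 0, 0], [0, 0, 0], [0, 0, 0], [0, 0, 0], [0, 0, 0]]}}

```text
clock: 17.4
tcp_pos: [0.4026, -0.0876, 0.4198]
orientation: [-1.569, 0.154, -0.162]
contact_force: [-0.4, 0.5, -0.8]
grip_width: 0.0584
```

```bash
python3 -c "
from h import *
o,f=snap('wrist','w11')
go(.4708,.1995,.26,23)
"
```

```text
pos [ 0.4025 -0.0876  0.4191] yaw -11.5 t 17.45 w 0.0581 F [-0.5  0.1 -0.7]
xyz [0.0318 0.0107 0.9833] rot [ 0.0027 -0.3835  0.0016] dist mm 295 deg 34.5
```

View pics/w11.png

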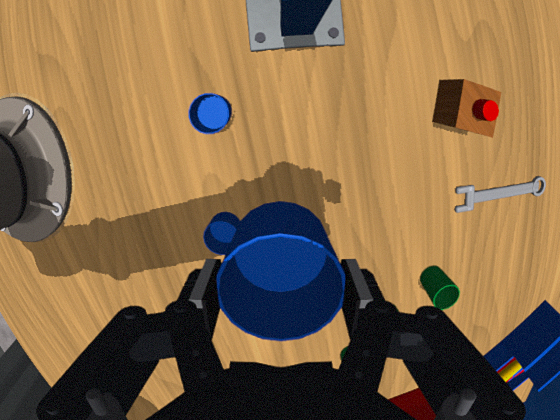

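Request:
{"op": "step_arm", "data": {"xyz": [[0.03, 0, 0.2], [0.03, 0, 0.4], [0.03, 0, 0.6], [0.03, 0, 0.8], [0.032, 0, 0.98], [0.032, 0, 0.98], [0.032, 0, 0.98], [0.032, 0, 0.98]], "rotation": [[0, -0.1, 0], [0, -0.2, 0], [0, -0.3, 0], [0, -0.38, 0], [0, -0.38, 0], [0, -0.38, 0], [0, -0.38, 0], [0, -0.38, 0]]}}

```text
clock: 18.45
tcp_pos: [0.4706, 0.1969, 0.4174]
orientation: [-1.554, -0.309, 0.309]
contact_force: [-0.2, -0.3, -0.5]
grip_width: 0.0585
```

```bash
python3 -c "
from h import *
o,f=snap('wrist','w12')
for c in blobs(f['pixels'],'red',amin=800): print(c.mean(0),wcirc(o,f,c,.063),wcirc(o,f,c,.063,.035))
go(.4708,.1995,.16,23)
"
```

```text
[282.2311828  174.16666667] (array([0.46850083, 0.20484848]), np.float64(0.036777663637807385), np.float64(0.0022089096798546667)) (array([0.46938312, 0.20282979]), 0.035, np.float64(0.0023041027271578835))
pos [0.4707 0.197  0.4177] yaw 22.5 t 18.5 w 0.0579 F [ 0.2  0.9 -1.5]
xyz [0.0036 0.3422 0.0095] rot [ 0.0035 -0.005  -0.0001] dist mm 103 deg 0.6
```

View pics/w12.png

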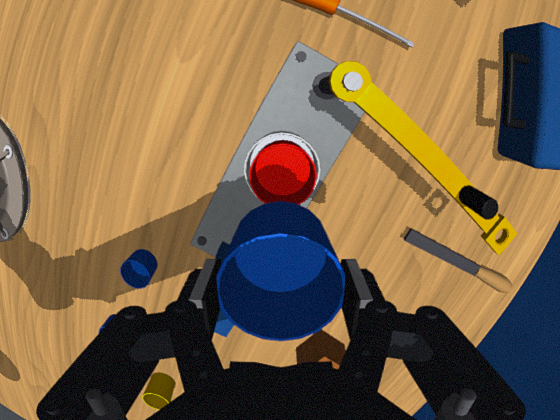

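Request:
{"op": "step_arm", "data": {"xyz": [[0.004, 0.15, 0.01], [0.004, 0.34, 0.01], [0.004, 0.43, 0.01], [0.004, 0.46, 0.01], [0.004, 0.46, 0.01]], "rotation": [[0, 0, 0], [0, 0, 0], [0, 0, 0], [0, 0, 0], [0, 0, 0]]}}

```text
clock: 19.12
tcp_pos: [0.4712, 0.1991, 0.28]
orientation: [-1.554, -0.309, 0.307]
contact_force: [0.4, 0.6, -0.3]
grip_width: 0.0579
```

```bash
python3 -c "
from h import *
o,f=snap('wrist','w13')
t=np.linspace(0,2*np.pi,73)
q=wproj(o,f,np.c_[.4708+.035*np.cos(t),.1995+.035*np.sin(t),0*t+.063]); im=cv2.imread('pics/w13.png')
cv2.polylines(im,[q.astype(np.int32)],True,(0,255,0),1)
cv2.imwrite('pics/w13c.png',cv2.resize(im[130:330,180:380],None,fx=3,fy=3))
go(.4708,.1995,.078,23)
"
```

```text
pos [0.4714 0.1994 0.2807] yaw 22.5 t 19.18 w 0.0579 F [-0.8  1.  -0.1]
xyz [-0.0021  0.159   0.0019] rot [ 0.0036 -0.0055  0.0009] dist mm 48 deg 0.6
```

View pics/w13c.png

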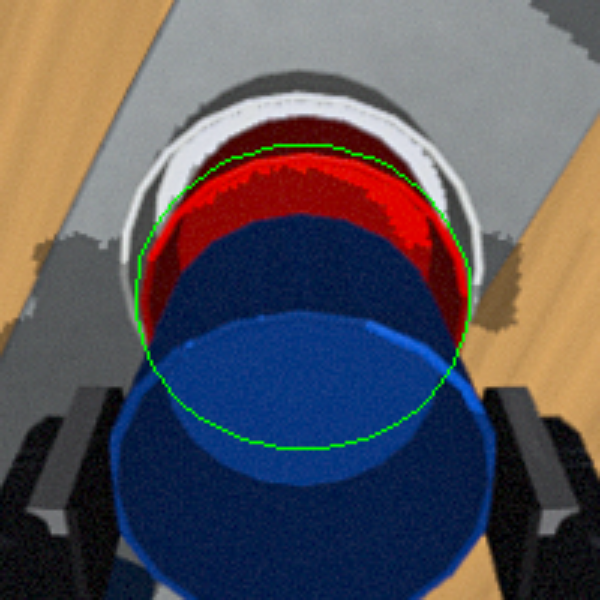

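Request:
{"op": "step_arm", "data": {"xyz": [[0, 0.05, -0.003], [0, 0.08, -0.003], [0, 0.1, -0.003], [0, 0.12, -0.003], [0, 0.14, -0.003], [0, 0.155, -0.003], [0, 0.16, -0.003], [0, 0.16, -0.003]], "rotation": [[0, 0, 0], [0, 0, 0], [0, 0, 0], [0, 0, 0], [0, 0, 0], [0, 0, 0], [0, 0, 0], [0, 0, 0]]}}

```text
clock: 20.18
tcp_pos: [0.472, 0.1984, 0.2327]
orientation: [-1.554, -0.311, 0.306]
contact_force: [0.5, -0.9, -1.0]
grip_width: 0.0583
```

Request:
{"op": "step_arm", "data": {"xyz": [[0, 0, 0], [0, 0, 0], [0, 0, 0], [0, 0, 0], [0, -0.2, 0], [0, -0.5, 0], [0, -0.65, 0], [0, -0.65, 0], [0, -0.65, 0]], "rotation": [[0, 0, 0], [0, 0, 0], [0, 0, 0], [0, 0, 0], [0, 0, 0], [0, 0, 0], [0, 0, 0], [0, 0, 0], [0, 0, 0]], "grip": 0.1}}

```text
clock: 21.3
tcp_pos: [0.4712, 0.1992, 0.4279]
orientation: [-1.555, -0.311, 0.305]
contact_force: [0.3, -0.6, 0.3]
grip_width: 0.0769
```

```bash
python3 -c "
from h import *
o,f=snap('wrist','w14')
o2,f2=snap('top','t3')
for c in blobs(f['pixels'],'blue',amin=800): print(c.mean(0),wcirc(o,f,c,.078))
for c in blobs(f2['pixels'],'yellow'):print(c.mean(0), rim(f2,c,.055))
im=cv2.imread('pics/w14.png');cv2.imwrite('pics/w14c.png',cv2.resize(im[100:250,200:360],None,fx=4,fy=4))
go(.43,-.085,.2,0)
"
```

```text
[140.01030928 265.88659794] (array([0.35177856, 0.02602416]), np.float64(0.019254542811971236), np.float64(0.0004033563574994837))
[224.72897196 284.60747664] (array([0.46367681, 0.02098043]), np.float64(0.029709554723944223), np.float64(0.005629883447032959))
[537.84922395 320.32815965] (array([ 1.23988548, -0.03239954]), np.float64(0.16105135151494726), np.float64(0.07349408815585123))
[279.89759036 179.01807229] (array([0.47208468, 0.19618921]), np.float64(0.029268231659443388), np.float64(0.00031348783510128754))
[523.25665399  93.30988593] (array([0.66190005, 0.38938544]), np.float64(0.11890590056231481), np.float64(0.012752799568995292))
[ 41.70886076 359.67088608] (array([0.17032335, 0.57367499]), np.float64(0.014707480320026178), np.float64(0.005885676970488988))
[ 22.2688172  354.60215054] (array([0.18251211, 0.62420634]), np.float64(0.017913313258048798), np.float64(0.005306758727649373))
[  6.59259259 258.42592593] (array([0.42128165, 0.65420148]), np.float64(0.011061948364383678), np.float64(0.002056856529388793))
[386.47058824 253.17647059] (array([ 0.42165943, -0.26025169]), np.float64(0.024666022084296448), np.float64(0.0006638158450143602))
[149.12857143 187.38571429] (array([0.55374233, 0.18364492]), np.float64(0.1389876424128892), np.float64(0.0022841561185805623))
[159.83333333 149.64444444] (array([0.68010241, 0.25212173]), np.float64(0.04515282697568997), np.float64(0.005044722155541746))
[505.3875 111.3875] (array([ 0.71994328, -0.45432908]), np.float64(0.1182109421533687), np.float64(0.0031484909543861767))
pos [0.4709 0.1987 0.426 ] yaw 22.5 t 21.4 w 0.0764 F [-0.1 -0.   0.4]
xyz [-0.4876  0.2422 -0.8202] rot [ 0.0038  0.25   -0.    ] dist mm 295 deg 22.5
```

View pics/w14c.png

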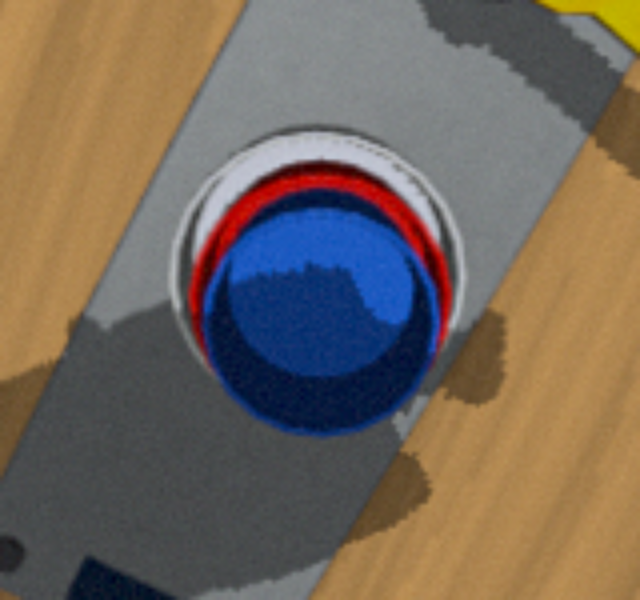

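Request:
{"op": "step_arm", "data": {"xyz": [[-0.1, 0, -0.16], [-0.2, 0, -0.33], [-0.3, 0, -0.5], [-0.4, 0.05, -0.66], [-0.49, 0.15, -0.82], [-0.49, 0.2, -0.82], [-0.49, 0.2, -0.82]], "rotation": [[0, 0.1, 0], [0, 0.2, 0], [0, 0.25, 0], [0, 0.25, 0], [0, 0.25, 0], [0, 0.25, 0], [0, 0.25, 0]]}}

```text
clock: 22.28
tcp_pos: [0.4285, -0.0847, 0.3656]
orientation: [-1.575, 0.002, 0.003]
contact_force: [-0.7, 0.5, 1.0]
grip_width: 0.0768
```

```bash
python3 -c "
from h import *
go(.4217,-.262,.16,-31)
"
```

```text
pos [ 0.4285 -0.0847  0.3656] yaw 0.0 t 22.27 w 0.0768 F [-0.7  0.5  1. ]
xyz [-0.0224  0.171  -0.5905] rot [ 0.003   0.3447 -0.0015] dist mm 185 deg 31.0
```

Request:
{"op": "step_arm", "data": {"xyz": [[-0.02, 0.1, -0.2], [-0.02, 0.17, -0.4], [-0.022, 0.17, -0.59], [-0.022, 0.17, -0.59], [-0.022, 0.17, -0.59]], "rotation": [[0, 0.1, 0], [0, 0.2, 0], [0, 0.3, 0], [0, 0.345, 0], [0, 0.345, 0]]}}

```text
clock: 22.9
tcp_pos: [0.4229, -0.2607, 0.3154]
orientation: [-1.533, 0.424, -0.421]
contact_force: [0.4, 0.5, -0.5]
grip_width: 0.0772
```

```bash
python3 -c "
from h import *
o,f=snap('wrist','w15')
for c in blobs(f['pixels'],'yellow',amin=800): print(c.mean(0),wcirc(o,f,c,.055),wcirc(o,f,c,.055,.026))
go(.4215,-.2605,.052,-31)
"
```

```text
[277.61057692 205.21634615] (array([ 0.41933229, -0.26049893]), np.float64(0.025047829072194706), np.float64(0.0002669372988165218)) (array([ 0.41996565, -0.2594798 ]), 0.026, np.float64(0.0005680921360132032))
pos [ 0.4228 -0.2603  0.3155] yaw -30.8 t 22.95 w 0.0768 F [-0.2  0.1  0.3]
xyz [-0.0031  0.3617 -0.0014] rot [ 0.0027  0.0026 -0.0006] dist mm 109 deg 0.3
```

View pics/w15.png

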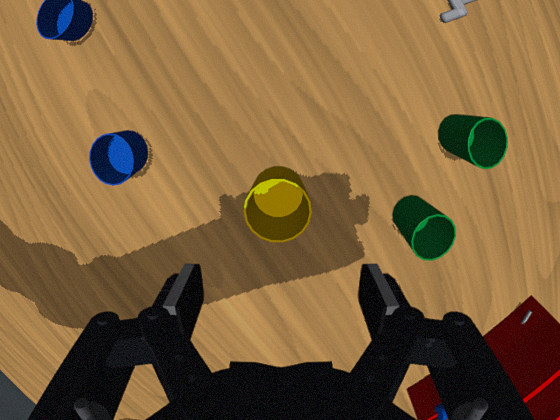

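Request:
{"op": "step_arm", "data": {"xyz": [[-0.007, 0.15, -0.004], [-0.007, 0.3, -0.004], [-0.007, 0.353, -0.004], [-0.007, 0.353, -0.004], [-0.007, 0.353, -0.004]], "rotation": [[0, 0, 0], [0, 0, 0], [0, 0, 0], [0, 0, 0], [0, 0, 0]]}}

```text
clock: 23.58
tcp_pos: [0.4211, -0.2605, 0.211]
orientation: [-1.534, 0.42, -0.421]
contact_force: [1.6, -0.0, 0.5]
grip_width: 0.0767
```

Request:
{"op": "step_arm", "data": {"xyz": [[0, 0, 0], [0, 0, 0], [0, 0, 0], [0, 0, 0], [0, 0, 0], [0, 0, 0]], "rotation": [[0, 0, 0], [0, 0, 0], [0, 0, 0], [0, 0, 0], [0, 0, 0], [0, 0, 0]], "grip": 0.55}}

```text
clock: 24.32
tcp_pos: [0.4217, -0.2607, 0.2127]
orientation: [-1.535, 0.418, -0.423]
contact_force: [-2.2, 2.3, 10.1]
grip_width: 0.0508
```

Request:
{"op": "step_arm", "data": {"xyz": [[0, -0.15, 0], [0, -0.35, 0], [0, -0.55, 0], [0, -0.72, 0], [0, -0.72, 0], [0, -0.72, 0]], "rotation": [[0, 0, 0], [0, 0, 0], [0, 0, 0], [0, 0, 0], [0, 0, 0], [0, 0, 0]]}}

```text
clock: 25.08
tcp_pos: [0.4209, -0.2593, 0.4285]
orientation: [-1.535, 0.419, -0.423]
contact_force: [-1.0, 1.1, -1.2]
grip_width: 0.0505
```

```bash
python3 -c "
from h import *
o,f=snap('wrist','w16')
go(.45,-.02,.26,-4)
"
```

```text
pos [ 0.4208 -0.2593  0.4278] yaw -30.7 t 25.12 w 0.0507 F [-0.7 -0.3 -0.9]
xyz [-0.3239  0.0385  0.7357] rot [ 0.0032 -0.2969  0.0008] dist mm 241 deg 26.7
```

View pics/w16.png

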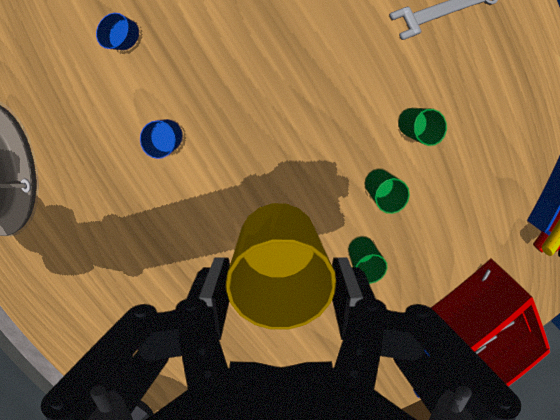

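Request:
{"op": "step_arm", "data": {"xyz": [[-0.08, 0, 0.18], [-0.16, 0, 0.37], [-0.24, 0, 0.55], [-0.324, 0, 0.735], [-0.324, 0, 0.735], [-0.324, 0, 0.735]], "rotation": [[0, -0.1, 0], [0, -0.2, 0], [0, -0.3, 0], [0, -0.3, 0], [0, -0.3, 0], [0, -0.3, 0]]}}

```text
clock: 25.88
tcp_pos: [0.4495, -0.0206, 0.4254]
orientation: [-1.575, 0.053, -0.049]
contact_force: [0.6, -0.1, -0.7]
grip_width: 0.051
```

```bash
python3 -c "
from h import *
go(.4715,.1988,.26,23)
"
```

```text
pos [ 0.4495 -0.0206  0.4254] yaw -3.7 t 25.88 w 0.051 F [ 0.6 -0.1 -0.7]
xyz [0.0259 0.0307 0.7348] rot [ 0.0029 -0.2968 -0.0024] dist mm 221 deg 26.7
```

Request:
{"op": "step_arm", "data": {"xyz": [[0.01, 0, 0.18], [0.02, 0, 0.37], [0.025, 0, 0.55], [0.026, 0, 0.735], [0.026, 0.03, 0.735], [0.026, 0.03, 0.735]], "rotation": [[0, -0.1, 0], [0, -0.2, 0], [0, -0.3, 0], [0, -0.3, 0], [0, -0.3, 0], [0, -0.3, 0]]}}

```text
clock: 26.62
tcp_pos: [0.4718, 0.1969, 0.4136]
orientation: [-1.553, -0.312, 0.323]
contact_force: [-0.4, -1.7, 0.2]
grip_width: 0.0508
```

```bash
python3 -c "
from h import *
go(.4715,.199,.145,23)
"
```

```text
pos [0.4718 0.1969 0.4136] yaw 23.2 t 26.62 w 0.0508 F [-0.4 -1.7  0.2]
xyz [0.0049 0.3785 0.0086] rot [ 0.0026  0.002  -0.0052] dist mm 114 deg 0.6
```

Request:
{"op": "step_arm", "data": {"xyz": [[0.002, 0.15, 0.006], [0.002, 0.3, 0.006], [0.002, 0.38, 0.006], [0.002, 0.38, 0.006], [0.002, 0.38, 0.006]], "rotation": [[0, 0, 0], [0, 0, 0], [0, 0, 0], [0, 0, 0], [0, 0, 0]]}}

```text
clock: 27.25
tcp_pos: [0.4718, 0.197, 0.3006]
orientation: [-1.554, -0.311, 0.321]
contact_force: [0.5, -0.2, -0.2]
grip_width: 0.0508
```

```bash
python3 -c "
from h import *
o,f=snap('wrist','w17')
t=np.linspace(0,2*np.pi,73)
q=wproj(o,f,np.c_[.4715+.0305*np.cos(t),.1988+.0305*np.sin(t),0*t+.078]); im=cv2.imread('pics/w17.png')
cv2.polylines(im,[q.astype(np.int32)],True,(0,255,0),1)
cv2.imwrite('pics/w17c.png',cv2.resize(im[130:330,180:380],None,fx=3,fy=3))
go(.4715,.199,.097,23)
"
```

```text
pos [0.4718 0.1974 0.3008] yaw 23.1 t 27.3 w 0.0507 F [ 0.  -0.2 -0.4]
xyz [0.0022 0.1628 0.006 ] rot [ 0.0029  0.0008 -0.0039] dist mm 49 deg 0.4
```

View pics/w17c.png

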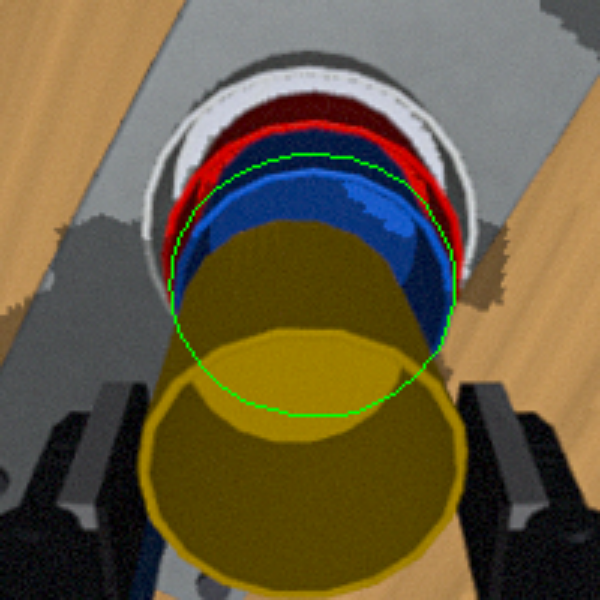

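```bash
python3 -c "
from h import *
o,f=pickle.load(open('pics/w17.pkl','rb'));Rt,p=wpose(o)
t=np.linspace(0,2*np.pi,73)
for dz in(-.004,-.002,0,.002,.004):
    q=wproj(o,f,np.array([p+Rt@np.array([.026*np.cos(a),.1577,.026*np.sin(a)+dz]) for a in t])); q=(q-[180,130])*3; print(dz,q.min(0).round(0),q.max(0).round(0))
for dz in(-.004,-.002,0,.002,.004):
    zz=Rt[:,2]
    q=wproj(o,f,np.c_[.4715+.0305*np.cos(t),.1988+.0305*np.sin(t),0*t+.078]+dz*zz);q=(q-[180,130])*3; print(dz,q.min(0).round(0),q.max(0).round(0))
"
```

```text
-0.004 [139. 348.] [470. 618.]
-0.002 [138. 336.] [472. 609.]
0 [137. 323.] [473. 601.]
0.002 [136. 311.] [474. 592.]
0.004 [135. 298.] [475. 583.]
-0.004 [172. 174.] [455. 432.]
-0.002 [171. 164.] [455. 424.]
0 [171. 155.] [456. 417.]
0.002 [170. 145.] [456. 409.]
0.004 [170. 136.] [457. 401.]
```

Request:
{"op": "step_arm", "data": {"xyz": [[0.001, 0.06, -0.002], [0.001, 0.09, -0.002], [0.001, 0.11, -0.002], [0.001, 0.13, -0.002], [0.001, 0.15, -0.002], [0.001, 0.16, -0.002], [0.001, 0.165, -0.002], [0.001, 0.165, -0.002]], "rotation": [[0, 0, 0], [0, 0, 0], [0, 0, 0], [0, 0, 0], [0, 0, 0], [0, 0, 0], [0, 0, 0], [0, 0, 0]]}}

```text
clock: 28.3
tcp_pos: [0.4721, 0.1967, 0.2513]
orientation: [-1.553, -0.312, 0.32]
contact_force: [0.4, 0.7, -1.2]
grip_width: 0.051
```

Request:
{"op": "step_arm", "data": {"xyz": [[0, 0, 0], [0, 0, 0], [0, 0, 0], [0, 0, 0], [0, -0.2, 0], [0, -0.5, 0], [0, -0.6, 0], [0, -0.6, 0], [0, -0.6, 0]], "rotation": [[0, 0, 0], [0, 0, 0], [0, 0, 0], [0, 0, 0], [0, 0, 0], [0, 0, 0], [0, 0, 0], [0, 0, 0], [0, 0, 0]], "grip": 0.2}}

```text
clock: 29.42
tcp_pos: [0.4725, 0.1975, 0.4308]
orientation: [-1.554, -0.312, 0.321]
contact_force: [-1.0, 0.5, -0.5]
grip_width: 0.0683
```

```bash
python3 -c "
from h import *
o,f=snap('wrist','w18')
o2,f2=snap('top','t4')
for c in blobs(f['pixels'],'yellow',amin=300): print(c.mean(0),wcirc(o,f,c,.093))
for c in blobs(f2['pixels'],'green'):print(c.mean(0), rim(f2,c,.06))
im=cv2.imread('pics/w18.png');cv2.imwrite('pics/w18c.png',cv2.resize(im[100:250,200:360],None,fx=4,fy=4))
go(.45,-.085,.25,-8)
"
```

```text
[482.41353383 223.15037594] (array([0.72854154, 0.24400074]), np.float64(0.021268590284771956), np.float64(0.0023547675878827505))
[279.67532468 180.12987013] (array([0.46888667, 0.19548573]), np.float64(0.024973694939085862), np.float64(0.0004731847406605726))
[396.80701754 129.60818713] (array([0.60588266, 0.27998383]), np.float64(0.02886354252234591), np.float64(0.011645370979970052))
[ 26.8952381  372.77142857] (array([0.14619672, 0.59844692]), np.float64(0.026029691347827785), np.float64(0.005481864627642737))
[451.5 236. ] (array([ 0.45977042, -0.41846128]), np.float64(0.019985736441349697), np.float64(0.0006401562366041747))
[420.18644068 211.23728814] (array([ 0.52138979, -0.34485343]), np.float64(0.019466907247149612), np.float64(0.0006454318585527809))
[555.21176471 206.48235294] (array([ 0.53020019, -0.45351197]), np.float64(0.21268673695259677), np.float64(0.0027932078831538493))
[399.10526316 180.59649123] (array([ 0.59630515, -0.29602453]), np.float64(0.019467709746688655), np.float64(0.000663624725310147))
pos [0.4724 0.1974 0.4297] yaw 23.1 t 29.52 w 0.0684 F [-0.2  0.6 -0.7]
xyz [-0.4369  0.0901 -0.8362] rot [ 0.0044  0.3454 -0.0049] dist mm 284 deg 31.1
```

View pics/w18c.png

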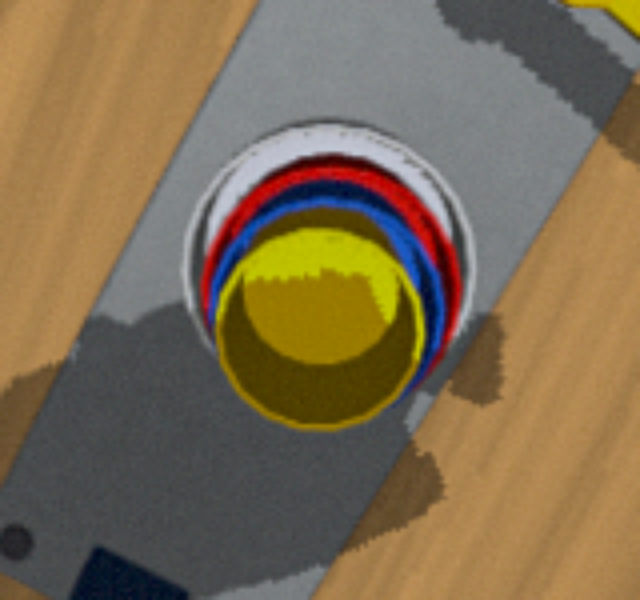

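View pics/t4.png

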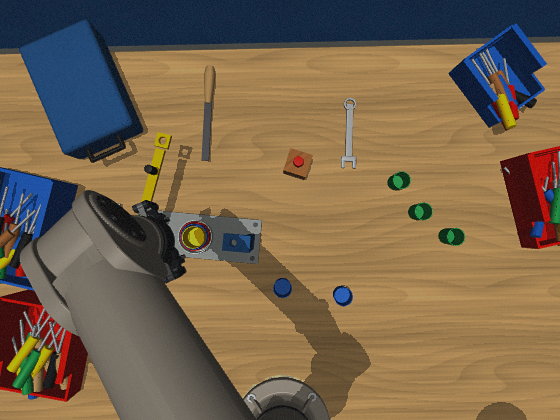

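Request:
{"op": "step_arm", "data": {"xyz": [[-0.1, 0, -0.16], [-0.2, 0, -0.33], [-0.3, 0, -0.5], [-0.4, 0.05, -0.66], [-0.44, 0.09, -0.83], [-0.44, 0.09, -0.83], [-0.44, 0.09, -0.83]], "rotation": [[0, 0.1, 0], [0, 0.2, 0], [0, 0.3, 0], [0, 0.35, 0], [0, 0.35, 0], [0, 0.35, 0], [0, 0.35, 0]], "grip": 0.2}}

```text
clock: 30.4
tcp_pos: [0.4482, -0.0831, 0.4041]
orientation: [-1.575, 0.122, -0.109]
contact_force: [0.3, 0.1, 0.3]
grip_width: 0.0682
```

```bash
python3 -c "
from h import *
go(.45,-.35,.23,-38)
"
```

```text
pos [ 0.4482 -0.0831  0.4041] yaw -8.4 t 30.4 w 0.0682 F [0.3 0.1 0.3]
xyz [ 0.1364  0.0693 -0.8786] rot [ 0.0061  0.329  -0.0035] dist mm 268 deg 29.6
```

Request:
{"op": "step_arm", "data": {"xyz": [[0.04, 0.02, -0.22], [0.08, 0.04, -0.44], [0.12, 0.06, -0.66], [0.136, 0.07, -0.88], [0.136, 0.07, -0.88], [0.136, 0.07, -0.88]], "rotation": [[0.003, 0.1, 0], [0.006, 0.2, -0.003], [0.006, 0.3, -0.003], [0.006, 0.33, -0.003], [0.006, 0.33, -0.003], [0.006, 0.33, -0.003]]}}

```text
clock: 31.15
tcp_pos: [0.4503, -0.3498, 0.3843]
orientation: [-1.506, 0.521, -0.519]
contact_force: [-0.3, 0.1, -0.7]
grip_width: 0.0687
```

```bash
python3 -c "
from h import *
go(.4597,-.4185,.165,-42)
"
```

```text
pos [ 0.4503 -0.3498  0.3843] yaw -38.1 t 31.15 w 0.0687 F [-0.3  0.1 -0.7]
xyz [ 0.1662  0.2139 -0.161 ] rot [-0.0003  0.0437 -0.0011] dist mm 95 deg 3.9
```

Request:
{"op": "step_arm", "data": {"xyz": [[0.08, 0.1, -0.08], [0.166, 0.214, -0.16], [0.166, 0.214, -0.16], [0.166, 0.214, -0.16]], "rotation": [[0, 0.044, 0], [0, 0.044, 0], [0, 0.044, 0], [0, 0.044, 0]]}}

```text
clock: 31.65
tcp_pos: [0.4613, -0.4155, 0.3205]
orientation: [-1.492, 0.572, -0.57]
contact_force: [0.3, -0.2, 0.9]
grip_width: 0.0682
```

```bash
python3 -c "
from h import *
o,f=snap('wrist','w19')
for c in blobs(f['pixels'],'green',amin=800): print(c.mean(0),wcirc(o,f,c,.06),wcirc(o,f,c,.06,.0215))
go(.4590,-.4185,.061,-42)
"
```

```text
[281.78362573 211.28070175] (array([ 0.45745227, -0.41999708]), np.float64(0.020516155218210576), np.float64(0.00022666090685026025)) (array([ 0.45824411, -0.41907421]), 0.0215, np.float64(0.0006211441796402469))
[277.2754491   88.75449102] (array([ 0.5188465 , -0.34636988]), np.float64(0.02042907453287356), np.float64(0.00021791519948740094)) (array([ 0.51845076, -0.34768179]), 0.0215, np.float64(0.0004935203820054389))
pos [ 0.4613 -0.4157  0.3211] yaw -41.8 t 31.7 w 0.0683 F [-0.1  0.7 -0.5]
xyz [ 0.0009  0.3503 -0.0129] rot [-0.0012  0.0021 -0.0006] dist mm 105 deg 0.2
```

View pics/w19.png

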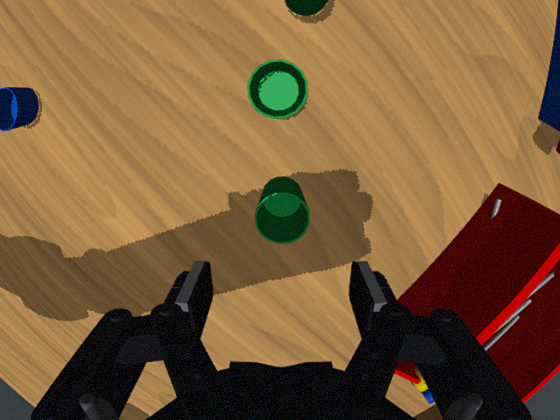

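Request:
{"op": "step_arm", "data": {"xyz": [[0, 0.15, -0.015], [0, 0.3, -0.015], [0, 0.357, -0.015], [0, 0.357, -0.015], [0, 0.357, -0.015]], "rotation": [[0, 0, 0], [0, 0, 0], [0, 0, 0], [0, 0, 0], [0, 0, 0]]}}

```text
clock: 32.33
tcp_pos: [0.4594, -0.419, 0.2161]
orientation: [-1.493, 0.568, -0.573]
contact_force: [0.3, -0.4, 0.7]
grip_width: 0.0682
```

Request:
{"op": "step_arm", "data": {"xyz": [[0, 0, 0], [0, 0, 0], [0, 0, 0], [0, 0, 0], [0, 0, 0], [0, 0, 0]], "rotation": [[0, 0, 0], [0, 0, 0], [0, 0, 0], [0, 0, 0], [0, 0, 0], [0, 0, 0]], "grip": 0.65}}

```text
clock: 33.08
tcp_pos: [0.46, -0.4193, 0.2181]
orientation: [-1.494, 0.566, -0.575]
contact_force: [-1.6, 1.5, 8.0]
grip_width: 0.0417
```

Request:
{"op": "step_arm", "data": {"xyz": [[0, -0.15, 0], [0, -0.35, 0], [0, -0.55, 0], [0, -0.72, 0], [0, -0.72, 0], [0, -0.72, 0]], "rotation": [[0, 0, 0], [0, 0, 0], [0, 0, 0], [0, 0, 0], [0, 0, 0], [0, 0, 0]]}}

```text
clock: 33.83
tcp_pos: [0.4585, -0.4188, 0.4339]
orientation: [-1.494, 0.567, -0.575]
contact_force: [-0.8, 0.4, -1.7]
grip_width: 0.0412
```

```bash
python3 -c "
from h import *
o,f=snap('wrist','w20')
go(.46,-.16,.28,-18)
"
```

```text
pos [ 0.4584 -0.4187  0.4329] yaw -41.8 t 33.88 w 0.0414 F [ 0.1  0.3 -0.1]
xyz [-0.5707 -0.0073  0.6465] rot [-0.0009 -0.2644  0.002 ] dist mm 259 deg 23.8
```

View pics/w20.png

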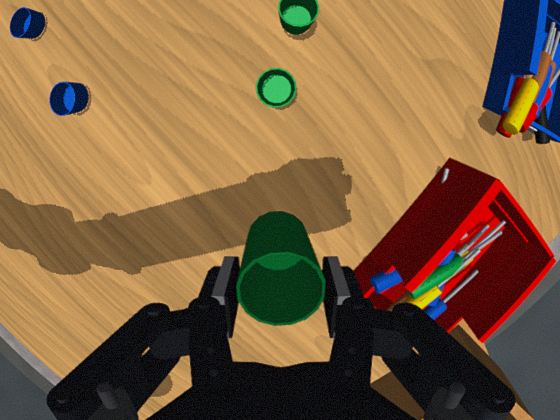

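Request:
{"op": "step_arm", "data": {"xyz": [[-0.14, 0, 0.16], [-0.28, 0, 0.32], [-0.42, 0, 0.48], [-0.57, 0, 0.65], [-0.57, 0, 0.65], [-0.57, 0, 0.65]], "rotation": [[0, -0.1, 0], [0, -0.2, 0], [0, -0.264, 0], [0, -0.264, 0], [0, -0.264, 0], [0, -0.264, 0]]}}

```text
clock: 34.62
tcp_pos: [0.4606, -0.1592, 0.4319]
orientation: [-1.557, 0.245, -0.247]
contact_force: [0.1, -0.9, -0.3]
grip_width: 0.0416
```

```bash
python3 -c "
from h import *
go(.46,.1,.28,12)
"
```

```text
pos [ 0.4606 -0.1592  0.4319] yaw -18.0 t 34.62 w 0.0416 F [ 0.1 -0.9 -0.3]
xyz [-0.2682 -0.0105  0.8212] rot [-1.000e-04 -3.328e-01  1.000e-03] dist mm 259 deg 30.0
```

Request:
{"op": "step_arm", "data": {"xyz": [[-0.07, 0, 0.2], [-0.14, 0, 0.4], [-0.2, 0, 0.6], [-0.268, 0, 0.82], [-0.268, 0, 0.82], [-0.268, 0, 0.82]], "rotation": [[0, -0.1, 0], [0, -0.2, 0], [0, -0.3, 0], [0, -0.333, 0], [0, -0.333, 0], [0, -0.333, 0]]}}

```text
clock: 35.38
tcp_pos: [0.4606, 0.0984, 0.4312]
orientation: [-1.565, -0.164, 0.163]
contact_force: [-0.2, -0.5, -1.0]
grip_width: 0.0414
```

```bash
python3 -c "
from h import *
go(.4705,.1970,.24,23)
"
```

```text
pos [0.4606 0.0984 0.4312] yaw 11.9 t 35.38 w 0.0414 F [-0.2 -0.5 -1. ]
xyz [0.1003 0.1206 0.3148] rot [ 1.000e-04 -1.229e-01  1.000e-04] dist mm 106 deg 11.1
```

Request:
{"op": "step_arm", "data": {"xyz": [[0.05, 0, 0.16], [0.1, 0, 0.315], [0.1, 0.12, 0.315], [0.1, 0.3, 0.315], [0.1, 0.35, 0.315], [0.1, 0.35, 0.315]], "rotation": [[0, -0.1, 0], [0, -0.123, 0], [0, -0.123, 0], [0, -0.123, 0], [0, -0.123, 0], [0, -0.123, 0]]}}

```text
clock: 36.12
tcp_pos: [0.4711, 0.1956, 0.3258]
orientation: [-1.549, -0.312, 0.314]
contact_force: [0.3, 0.0, 0.5]
grip_width: 0.0411
```

```bash
python3 -c "
from h import *
o,f=snap('wrist','w21');Rt,p=wpose(o)
t=np.linspace(0,2*np.pi,73)
q=wproj(o,f,np.c_[.4705+.026*np.cos(t),.197+.026*np.sin(t),0*t+.093]); im=cv2.imread('pics/w21.png')
cv2.polylines(im,[q.astype(np.int32)],True,(255,255,0),1)
q=wproj(o,f,np.array([p+Rt@np.array([.0215*np.cos(a),.218-.06,.0215*np.sin(a)]) for a in t]))
cv2.polylines(im,[q.astype(np.int32)],True,(255,255,255),1)
cv2.imwrite('pics/w21c.png',cv2.resize(im[130:330,180:380],None,fx=3,fy=3))
go(.4705,.197,.266-.155,23)
"
```

```text
pos [0.4713 0.1963 0.3271] yaw 22.9 t 36.17 w 0.0417 F [ 0.1 -0.1 -0.3]
xyz [-0.0019  0.2036  0.0032] rot [ 0.0002 -0.0011  0.0006] dist mm 61 deg 0.1
```

View pics/w21c.png

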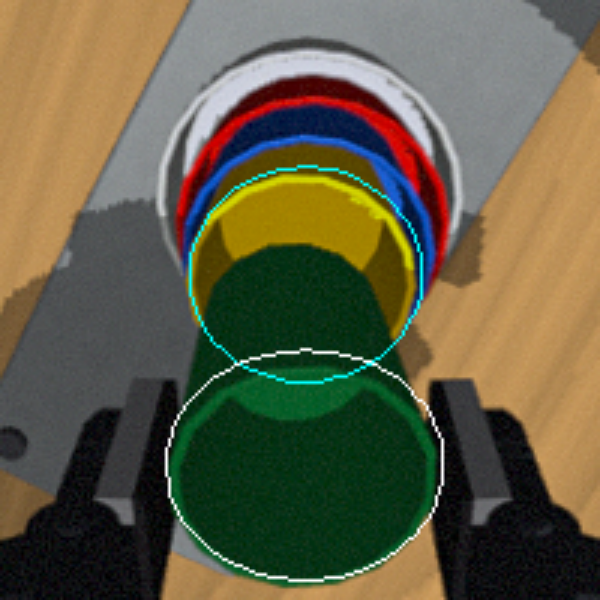

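Request:
{"op": "step_arm", "data": {"xyz": [[-0.003, 0.08, 0], [-0.003, 0.12, 0], [-0.003, 0.14, 0], [-0.003, 0.16, 0], [-0.003, 0.18, 0], [-0.003, 0.195, 0], [-0.003, 0.2, 0], [-0.003, 0.2, 0]], "rotation": [[0, 0, 0], [0, 0, 0], [0, 0, 0], [0, 0, 0], [0, 0, 0], [0, 0, 0], [0, 0, 0], [0, 0, 0]]}}

```text
clock: 37.17
tcp_pos: [0.4706, 0.196, 0.267]
orientation: [-1.548, -0.314, 0.313]
contact_force: [-0.0, -0.6, -0.1]
grip_width: 0.0408
```

Request:
{"op": "step_arm", "data": {"xyz": [[0, 0, 0], [0, 0, 0], [0, 0, 0], [0, 0, 0], [0, -0.2, 0], [0, -0.4, 0], [0, -0.55, 0], [0, -0.55, 0], [0, -0.55, 0]], "rotation": [[0, 0, 0], [0, 0, 0], [0, 0, 0], [0, 0, 0], [0, 0, 0], [0, 0, 0], [0, 0, 0], [0, 0, 0], [0, 0, 0]], "grip": 0.3}}

```text
clock: 38.3
tcp_pos: [0.4702, 0.1957, 0.4314]
orientation: [-1.549, -0.314, 0.313]
contact_force: [-0.2, -0.5, -1.0]
grip_width: 0.0602
```

```bash
python3 -c "
from h import *
o,f=snap('wrist','w22')
o2,f2=snap('side','s4')
im=cv2.imread('pics/w22.png');cv2.imwrite('pics/w22c.png',cv2.resize(im[100:250,200:360],None,fx=4,fy=4))
im=cv2.imread('pics/s4.png');cv2.imwrite('pics/s4c.png',cv2.resize(im[220:380,120:380],None,fx=3,fy=3))
for c in blobs(f['pixels'],'yellow',amin=300): print(c.mean(0))
go(.53,.25,.26,50)
"
```

```text
[481.06993007 221.45454545]
[281.08064516 170.55913978]
[395.53153153 128.27627628]
pos [0.4701 0.1956 0.4306] yaw 22.9 t 38.4 w 0.0597 F [-0.  -0.8  0. ]
xyz [0.2548 0.0514 0.0893] rot [-1.00e-04 -3.01e-01 -1.20e-03] dist mm 82 deg 27.1
```

View pics/w22c.png

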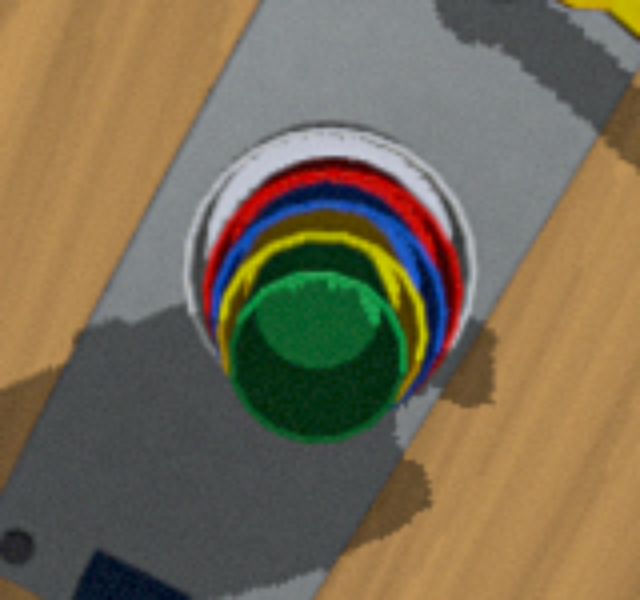

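View pics/s4c.png

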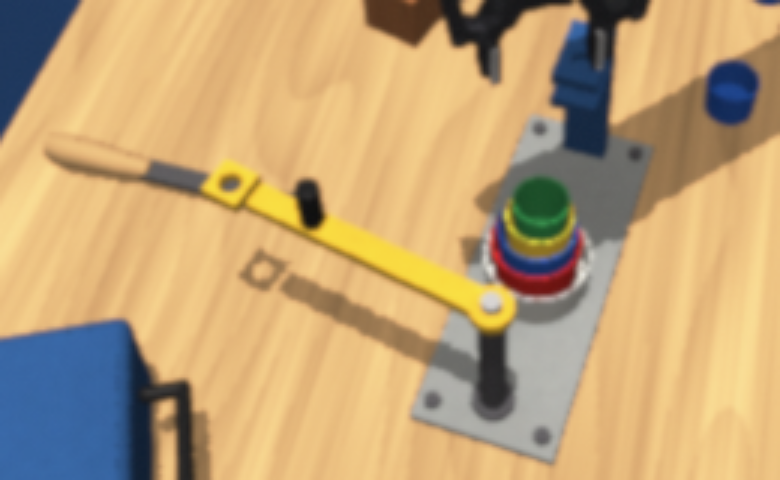

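Request:
{"op": "step_arm", "data": {"xyz": [[0.12, 0, 0.04], [0.255, 0, 0.09], [0.255, 0, 0.09], [0.255, 0, 0.09]], "rotation": [[0, -0.1, 0], [0, -0.2, 0], [0, -0.3, 0], [0, -0.3, 0]]}}

```text
clock: 38.9
tcp_pos: [0.53, 0.2503, 0.4285]
orientation: [-1.461, -0.676, 0.684]
contact_force: [-0.0, 0.3, 0.0]
grip_width: 0.0598
```

```bash
python3 -c "
from h import *
go(.6194,.2675,.245,76.7)
"
```

```text
pos [0.53   0.2503 0.4285] yaw 49.9 t 38.9 w 0.0598 F [-0.   0.3  0. ]
xyz [ 0.2364  0.0935 -0.1913] rot [-0.0026 -0.298  -0.0021] dist mm 95 deg 26.8
```

Request:
{"op": "step_arm", "data": {"xyz": [[0.12, 0.04, -0.1], [0.236, 0.09, -0.19], [0.236, 0.09, -0.19], [0.236, 0.09, -0.19]], "rotation": [[0, -0.1, 0], [0, -0.2, 0], [0, -0.3, 0], [0, -0.3, 0]]}}

```text
clock: 39.4
tcp_pos: [0.6189, 0.2674, 0.3998]
orientation: [-1.307, -1.03, 1.041]
contact_force: [-0.1, 0.3, -0.0]
grip_width: 0.0598
```

```bash
python3 -c "
from h import *
o,f=snap('wrist','w23')
print(wproj(o,f,[[.6194,.2675,.184]]))
go(.6194,.2675,.169,76.7)
"
```

```text
[[282.30988582 239.65703946]]
pos [0.6186 0.2675 0.4004] yaw 76.6 t 39.45 w 0.0598 F [-1.9 -0.4  1.1]
xyz [ 0.0013  0.2548 -0.0042] rot [-0.0037 -0.0011 -0.0019] dist mm 76 deg 0.4
```

View pics/w23.png

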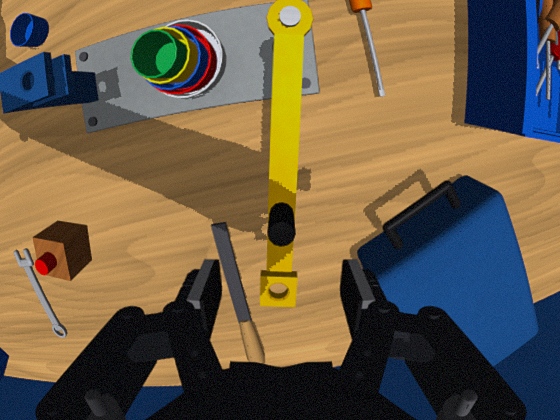

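Knob is centred between the fingers (281,225), as left. Descend and grip.

Request:
{"op": "step_arm", "data": {"xyz": [[0.001, 0.12, 0.005], [0.001, 0.25, 0.005], [0.001, 0.25, 0.005], [0.001, 0.25, 0.005]], "rotation": [[0, 0, 0], [0, 0, 0], [0, 0, 0], [0, 0, 0]]}}

```text
clock: 39.95
tcp_pos: [0.6167, 0.2686, 0.3274]
orientation: [-1.309, -1.03, 1.037]
contact_force: [0.2, -0.3, 0.8]
grip_width: 0.0597
```

Request:
{"op": "step_arm", "data": {"xyz": [[0, 0, 0], [0, 0, 0], [0, 0, 0], [0, 0, 0], [0, 0, 0]], "rotation": [[0, 0, 0], [0, 0, 0], [0, 0, 0], [0, 0, 0], [0, 0, 0]], "grip": 0.9, "force": 25}}

```text
clock: 40.58
tcp_pos: [0.617, 0.2689, 0.3287]
orientation: [-1.309, -1.032, 1.035]
contact_force: [-1.5, -0.2, 6.2]
grip_width: 0.0174
```

```bash
python3 -c "
from h import *
P=np.array([.4836,.3032]);yr=np.array([.114,.9935]);xr=np.array([.9935,-.114])
from bench import r
o=r.get_obs();Rt,p=wpose(o)
v=p[:2]-P;L=np.linalg.norm(v);a0=np.arctan2(v@xr,-v@yr);print(L,a0,o['grip_width'],o['contact_force'],p)
X=[];W=[];L=.14
for a in np.linspace(a0,0.03,19)[1:]:
    t=P+L*(np.sin(a)*xr-np.cos(a)*yr); d=Rt.T@np.array([*(t-p[:2]),0])/.3; X.append([round(float(d[0]),3),0,round(float(d[2]),3)]);W.append([0,round(-float(a-a0)/(np.pi/2),3),0])
print(X);print(W)
"
```

```text
0.1377291685639867 1.433162920288113 0.017389440962394052 [-1.54425701 -0.21818764  6.1631847 ] [0.61698322 0.26887449 0.32874629]
[[-0.036, 0, -0.006], [-0.072, 0, -0.001], [-0.108, 0, 0.007], [-0.143, 0, 0.017], [-0.177, 0, 0.03], [-0.21, 0, 0.046], [-0.241, 0, 0.064], [-0.271, 0, 0.085], [-0.3, 0, 0.108], [-0.326, 0, 0.132], [-0.35, 0, 0.159], [-0.373, 0, 0.188], [-0.393, 0, 0.219], [-0.41, 0, 0.251], [-0.425, 0, 0.284], [-0.437, 0, 0.318], [-0.447, 0, 0.353], [-0.454, 0, 0.389]]
[[0, 0.05, 0], [0, 0.099, 0], [0, 0.149, 0], [0, 0.199, 0], [0, 0.248, 0], [0, 0.298, 0], [0, 0.347, 0], [0, 0.397, 0], [0, 0.447, 0], [0, 0.496, 0], [0, 0.546, 0], [0, 0.596, 0], [0, 0.645, 0], [0, 0.695, 0], [0, 0.744, 0], [0, 0.794, 0], [0, 0.844, 0], [0, 0.893, 0]]
```

Request:
{"op": "step_arm", "data": {"xyz": [[-0.036, 0, -0.006], [-0.072, 0, -0.001], [-0.108, 0, 0.007], [-0.143, 0, 0.017], [-0.177, 0, 0.03], [-0.21, 0, 0.046], [-0.241, 0, 0.064], [-0.271, 0, 0.085], [-0.3, 0, 0.108], [-0.326, 0, 0.132], [-0.35, 0, 0.159], [-0.373, 0, 0.188], [-0.393, 0, 0.219], [-0.41, 0, 0.251], [-0.425, 0, 0.284], [-0.437, 0, 0.318], [-0.437, 0, 0.318]], "rotation": [[0, 0.05, 0], [0, 0.1, 0], [0, 0.15, 0], [0, 0.2, 0], [0, 0.25, 0], [0, 0.3, 0], [0, 0.35, 0], [0, 0.4, 0], [0, 0.45, 0], [0, 0.5, 0], [0, 0.55, 0], [0, 0.6, 0], [0, 0.65, 0], [0, 0.7, 0], [0, 0.75, 0], [0, 0.79, 0], [0, 0.79, 0]]}}

```text
clock: 42.7
tcp_pos: [0.492, 0.1655, 0.3288]
orientation: [-1.566, -0.073, 0.078]
contact_force: [-1.4, 6.4, -6.7]
grip_width: 0.0173
```

```bash
python3 -c "
from h import *
P=np.array([.4836,.3032]);yr=np.array([.114,.9935]);xr=np.array([.9935,-.114])
from bench import r
o=r.get_obs();Rt,p=wpose(o)
v=p[:2]-P;L=np.linalg.norm(v);a0=np.arctan2(v@xr,-v@yr);print(L,a0,o['grip_width'],o['contact_force'],p)
o2,f2=snap('side','s5');snap('top','t5')
im=cv2.imread('pics/s5.png');cv2.imwrite('pics/s5c.png',cv2.resize(im[200:380,180:380],None,fx=3.3,fy=3.3))
L=.14
for a in (a0,.05,0,-.03):
    t=P+L*(np.sin(a)*xr-np.cos(a)*yr); print(a,(Rt.T@np.array([*(t-p[:2]),0])/.3).round(3))
"
```

```text
0.137959726621978 0.17521884434516508 0.017269421798217 [-1.44506903  6.36882957 -6.65829377] [0.49200656 0.16549664 0.32880642]
0.17521884434516508 [-0.    -0.    -0.007]
0.05 [-0.058  0.    -0.001]
0 [-0.081  0.     0.003]
-0.03 [-0.095  0.     0.006]
```

View pics/s5c.png

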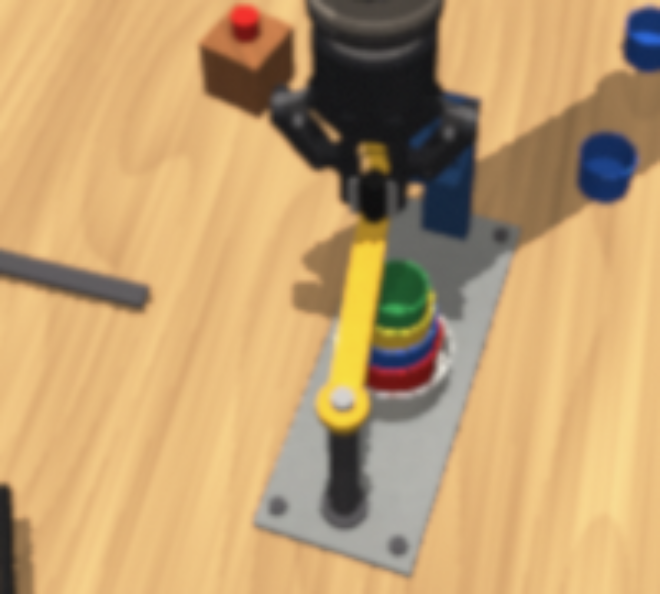

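Request:
{"op": "step_arm", "data": {"xyz": [[-0.03, 0, 0.002], [-0.055, 0, 0.002], [-0.07, 0, 0.004], [-0.08, 0, 0.005], [-0.085, 0, 0.006], [-0.09, 0, 0.007], [-0.095, 0, 0.008], [-0.095, 0, 0.008]], "rotation": [[0, 0.03, 0], [0, 0.06, 0], [0, 0.08, 0], [0, 0.1, 0], [0, 0.1, 0], [0, 0.1, 0], [0, 0.1, 0], [0, 0.1, 0]]}}

```text
clock: 43.8
tcp_pos: [0.4657, 0.1654, 0.3289]
orientation: [-1.564, 0.047, -0.049]
contact_force: [12.2, 4.9, -16.4]
grip_width: 0.0169
```

```bash
python3 -c "
from h import *
P=np.array([.4836,.3032]);yr=np.array([.114,.9935]);xr=np.array([.9935,-.114])
from bench import r
o=r.get_obs();Rt,p=wpose(o)
v=p[:2]-P;L=np.linalg.norm(v);a0=np.arctan2(v@xr,-v@yr);print(L,a0,o['grip_width'],o['contact_force'],p)
"
```

```text
0.1389698161328052 -0.01473168038384802 0.01691495441472512 [ 12.20026681   4.94198128 -16.37042277] [0.46572562 0.16538448 0.32892776]
```

Request:
{"op": "step_arm", "data": {"xyz": [[-0.01, 0, 0], [-0.015, 0, 0], [-0.015, 0, 0]], "rotation": [[0, 0, 0], [0, 0, 0], [0, 0, 0]]}}

```text
clock: 44.18
tcp_pos: [0.4644, 0.1649, 0.329]
orientation: [-1.56, 0.042, -0.056]
contact_force: [18.5, 2.9, -19.5]
grip_width: 0.017
```

Request:
{"op": "step_arm", "data": {"xyz": [[0, 0, 0], [0, 0, 0], [0, 0, 0], [0, -0.15, 0], [0, -0.3, 0], [0, -0.4, 0], [0, -0.4, 0]], "rotation": [[0, 0, 0], [0, 0, 0], [0, 0, 0], [0, 0, 0], [0, 0, 0], [0, 0, 0], [0, 0, 0]], "grip": 0.5}}

```text
clock: 45.05
tcp_pos: [0.4635, 0.1645, 0.4513]
orientation: [-1.56, 0.039, -0.059]
contact_force: [-0.3, -0.5, -0.0]
grip_width: 0.0427
```

```bash
python3 -c "
from h import *
o,f=snap('wrist','w24')
o2,f2=snap('side','s6');snap('top','t6')
im=cv2.imread('pics/s6.png');cv2.imwrite('pics/s6c.png',cv2.resize(im[200:380,180:380],None,fx=3.3,fy=3.3))
go(.55,.0,.22,0)
"
```

```text
pos [0.4629 0.1636 0.448 ] yaw -3.6 t 45.2 w 0.0428 F [-0.   0.2 -0.4]
xyz [ 0.322   0.2409 -0.5283] rot [-0.0056 -0.0396  0.0045] dist mm 199 deg 3.6
```

View pics/s6c.png

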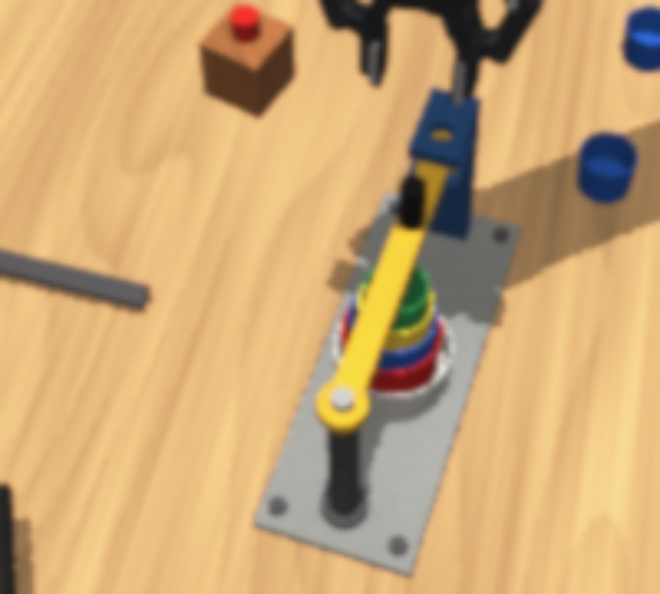

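View pics/w24.png

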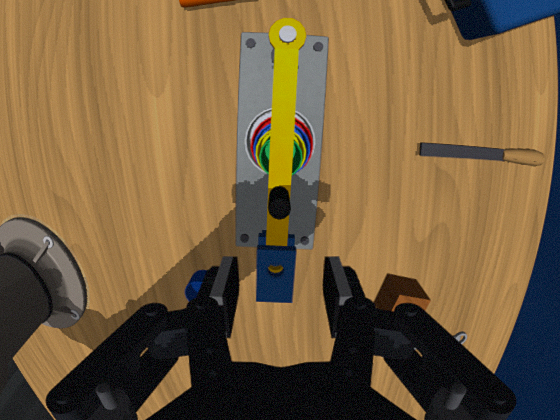

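Request:
{"op": "step_arm", "data": {"xyz": [[0.1, 0, -0.18], [0.2, 0, -0.35], [0.32, 0.05, -0.53], [0.32, 0.2, -0.53], [0.32, 0.2, -0.53]], "rotation": [[-0.005, -0.02, 0.004], [-0.005, -0.02, 0.004], [-0.005, -0.02, 0.004], [-0.005, -0.02, 0.004], [-0.005, -0.02, 0.004]], "grip": 0.4}}

```text
clock: 45.82
tcp_pos: [0.5477, -0.0016, 0.383]
orientation: [-1.569, 0.032, -0.018]
contact_force: [1.1, -0.0, 0.4]
grip_width: 0.0513
```

```bash
python3 -c "
from h import *
o,f=pickle.load(open('pics/w24.pkl','rb'))
print('fork w24',wtoz(o,f,[[276,268.5]],.158))
o,f=pickle.load(open('pics/t6.pkl','rb'))
im=cv2.imread('pics/t6.png');cv2.imwrite('pics/t6c.png',cv2.resize(im[200:270,130:270],None,fx=5,fy=5))
go(.6416,-.0525,.2,-4)
"
```

```text
fork w24 [[0.45842121 0.09905429 0.158     ]]
pos [ 0.5477 -0.0016  0.383 ] yaw -1.8 t 45.83 w 0.0513 F [ 1.1 -0.   0.4]
xyz [ 0.3189  0.0901 -0.1599] rot [-0.0007  0.0244 -0.0057] dist mm 110 deg 2.3
```

View pics/t6c.png

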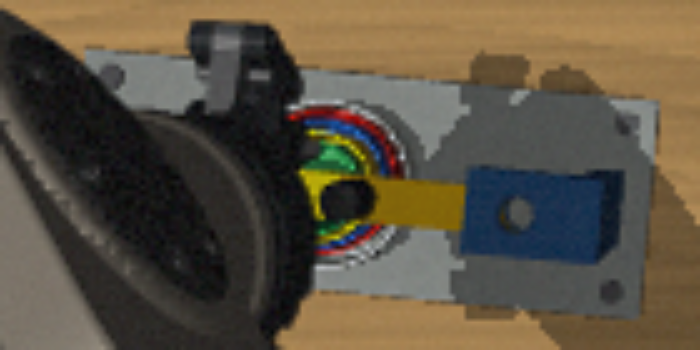

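Request:
{"op": "step_arm", "data": {"xyz": [[0.16, 0.03, -0.08], [0.319, 0.09, -0.16], [0.319, 0.09, -0.16], [0.319, 0.09, -0.16]], "rotation": [[0, 0.024, -0.005], [0, 0.024, -0.005], [0, 0.024, -0.005], [0, 0.024, -0.005]]}}

```text
clock: 46.32
tcp_pos: [0.6414, -0.0508, 0.3559]
orientation: [-1.568, 0.054, -0.052]
contact_force: [-0.1, 0.0, 0.3]
grip_width: 0.0511
```

```bash
python3 -c "
from h import *
o,f=snap('wrist','w25')
for c in blobs(f['pixels'],'red',amin=300): print(c.mean(0),wcirc(o,f,c,.086,.012),wcirc(o,f,c,.086))
print(wproj(o,f,[[.6416,-.0508,.086]]))
go(.6416,-.0508,.1,-4)
"
```

```text
[281.29166667 202.53125   ] (array([ 0.64125559, -0.04885597]), 0.012, np.float64(0.0005055239236917241)) (array([ 0.64118873, -0.04976914]), np.float64(0.011269905389908649), np.float64(0.0002757907092013967))
[[281.82223227 207.39730587]]
pos [ 0.6412 -0.0505  0.3563] yaw -3.8 t 46.38 w 0.0518 F [ 0.1  1.1 -0.3]
xyz [ 0.0017  0.3376 -0.0016] rot [-0.0013  0.0021 -0.0004] dist mm 101 deg 0.2
```

View pics/w25.png

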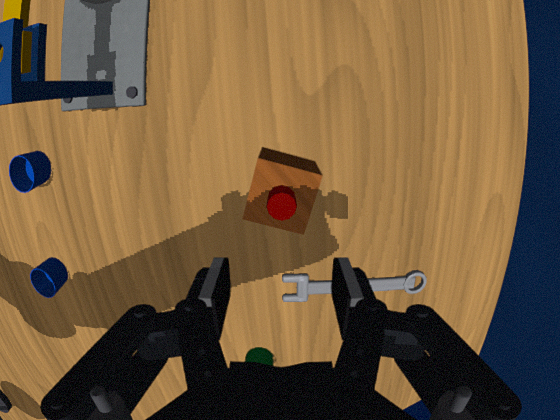

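Request:
{"op": "step_arm", "data": {"xyz": [[0, 0.15, 0.002], [0, 0.3, 0.002], [0, 0.38, 0.002], [0, 0.401, 0.002], [0, 0.401, 0.002]], "rotation": [[0, 0, 0], [0, 0, 0], [0, 0, 0], [0, 0, 0], [0, 0, 0]], "grip": 0.55}}

```text
clock: 47.0
tcp_pos: [0.6413, -0.0489, 0.2374]
orientation: [-1.568, 0.051, -0.052]
contact_force: [0.4, 0.4, -0.3]
grip_width: 0.038
```

```bash
python3 -c "
from h import *
o,f=snap('wrist','w26');o,f=snap('side','s7')
im=cv2.imread('pics/w26.png');cv2.imwrite('pics/w26c.png',cv2.resize(im[180:360,180:380],None,fx=3.3,fy=3.3))
im=cv2.imread('pics/s7.png');cv2.imwrite('pics/s7c.png',cv2.resize(im[130:250,200:320],None,fx=5,fy=5))
go(.6413,-.05,.081,-4)
"
```

```text
pos [ 0.6417 -0.0493  0.2379] yaw -3.8 t 47.1 w 0.0383 F [ 0.2  0.3 -0.2]
xyz [-0.0012  0.0064 -0.0025] rot [-0.0014  0.0023  0.0014] dist mm 2 deg 0.3
```

View pics/w26c.png

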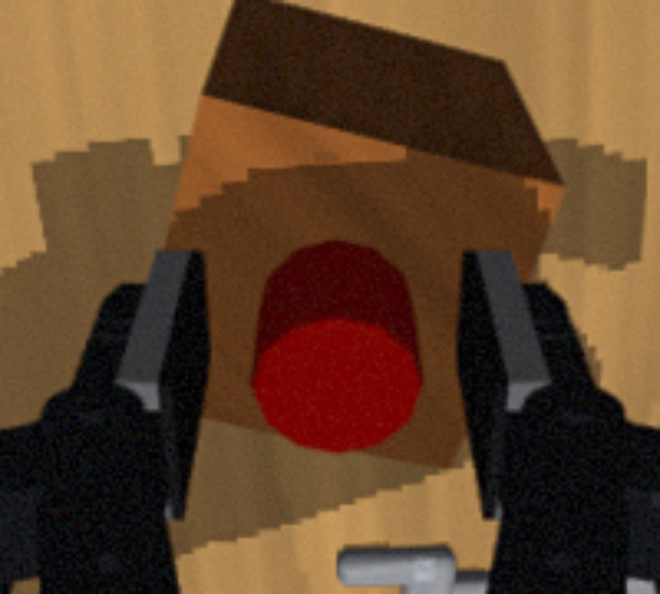

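View pics/s7c.png

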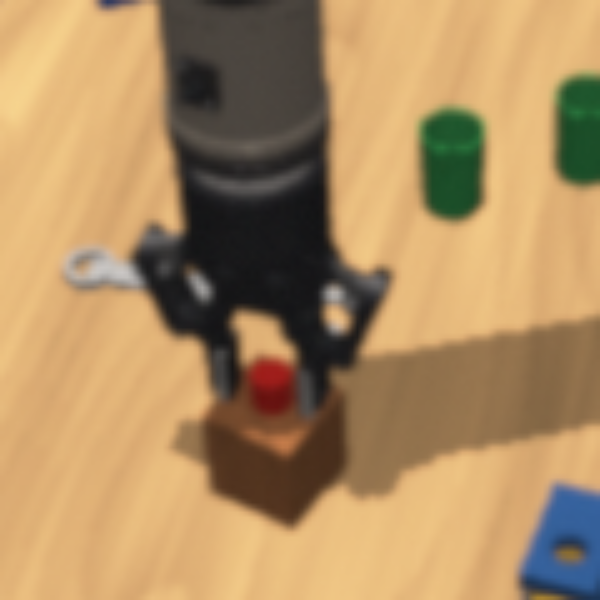

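Request:
{"op": "step_arm", "data": {"xyz": [[-0.001, 0.004, -0.002], [-0.001, 0.004, -0.002], [-0.001, 0.004, -0.002], [-0.001, 0.004, -0.002], [-0.001, 0.004, -0.002], [-0.001, 0.004, -0.002]], "rotation": [[0, 0, 0], [0, 0, 0], [0, 0, 0], [0, 0, 0], [0, 0, 0], [0, 0, 0]], "grip": 0.85, "force": 40}}

```text
clock: 47.85
tcp_pos: [0.6419, -0.0497, 0.2382]
orientation: [-1.568, 0.049, -0.055]
contact_force: [-1.3, 0.9, 6.8]
grip_width: 0.0226
```

Request:
{"op": "step_arm", "data": {"xyz": [[0, -0.08, 0], [0, -0.2, 0], [0, -0.38, 0], [0, -0.55, 0], [0, -0.65, 0], [0, -0.65, 0], [0, -0.65, 0]], "rotation": [[0, 0, 0], [0, 0, 0], [0, 0, 0], [0, 0, 0], [0, 0, 0], [0, 0, 0], [0, 0, 0]]}}

```text
clock: 48.72
tcp_pos: [0.6406, -0.0503, 0.4319]
orientation: [-1.569, 0.05, -0.054]
contact_force: [-0.2, -0.0, -1.7]
grip_width: 0.023
```

```bash
python3 -c "
from h import *
o,f=snap('wrist','w27')
im=cv2.imread('pics/w27.png');cv2.imwrite('pics/w27c.png',cv2.resize(im[130:360,180:380],None,fx=3,fy=2.6))
go(.50,.06,.275,8)
"
```

```text
pos [ 0.6406 -0.0503  0.4315] yaw -3.8 t 48.77 w 0.0226 F [-0.7 -0.3 -0.5]
xyz [-0.492   0.0047  0.3359] rot [-0.001  -0.1311  0.0011] dist mm 179 deg 11.8
```

View pics/w27c.png

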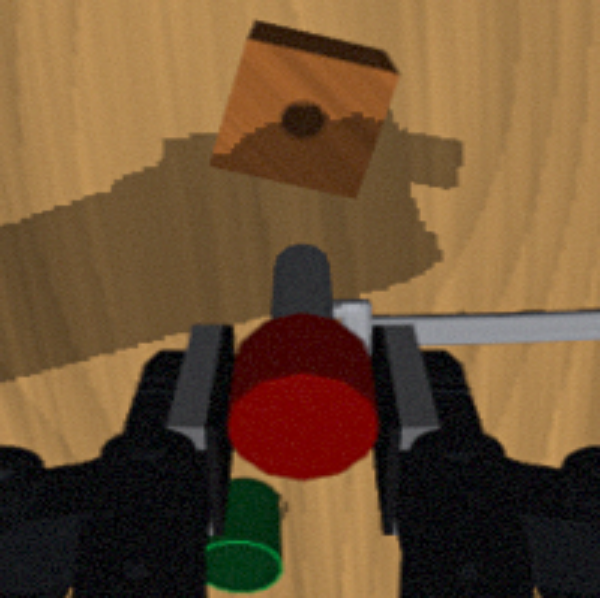

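Request:
{"op": "step_arm", "data": {"xyz": [[-0.12, 0, 0.08], [-0.25, 0, 0.17], [-0.37, 0, 0.25], [-0.49, 0, 0.335], [-0.49, 0, 0.335], [-0.49, 0, 0.335]], "rotation": [[0, -0.04, 0], [0, -0.08, 0], [0, -0.13, 0], [0, -0.13, 0], [0, -0.13, 0], [0, -0.13, 0]]}}

```text
clock: 49.52
tcp_pos: [0.5007, 0.0591, 0.4306]
orientation: [-1.567, -0.108, 0.108]
contact_force: [-0.1, -0.8, -0.8]
grip_width: 0.0225
```

```bash
python3 -c "
from h import *
o,f=snap('wrist','w28');Rt,p=wpose(o)
im=cv2.imread('pics/w28.png');cv2.imwrite('pics/w28c.png',cv2.resize(im[130:330,180:380],None,fx=3,fy=3))
print(wproj(o,f,[p+Rt@np.array([0,.2282,z]) for z in(0,.006)]))
go(.459,.0965,.277,11)
"
```

```text
[[281.38395473 228.00661642]
 [281.39894468 219.5457882 ]]
pos [0.5011 0.0587 0.4307] yaw 7.8 t 49.58 w 0.0227 F [ 0.5 -0.3 -0.1]
xyz [-0.1218 -0.0043  0.1438] rot [-0.001  -0.0353  0.0006] dist mm 57 deg 3.2
```

View pics/w28c.png

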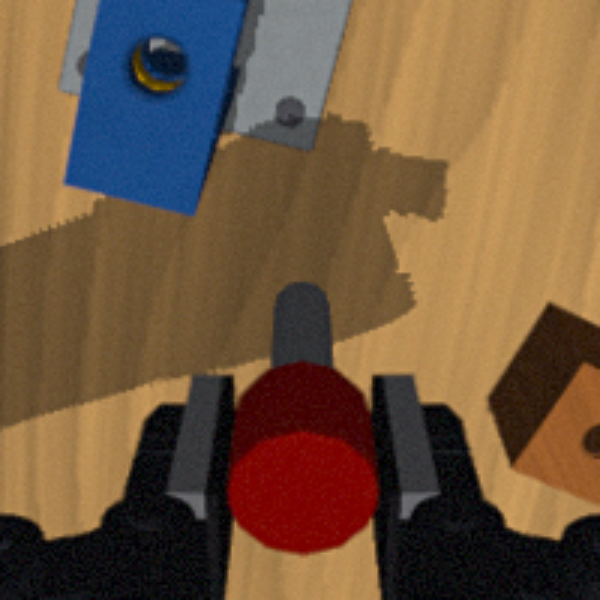

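```bash
python3 -c "
from h import *
o,f=pickle.load(open('pics/w28.pkl','rb'))
im=f['pixels'][130:180,195:270,::-1];cv2.imwrite('pics/w28d.png',cv2.resize(im,None,fx=10,fy=10))
print(wtoz(o,f,[[233,152]],.158))
"
```

```text
[[0.45885454 0.09686917 0.158     ]]
```

View pics/w28d.png

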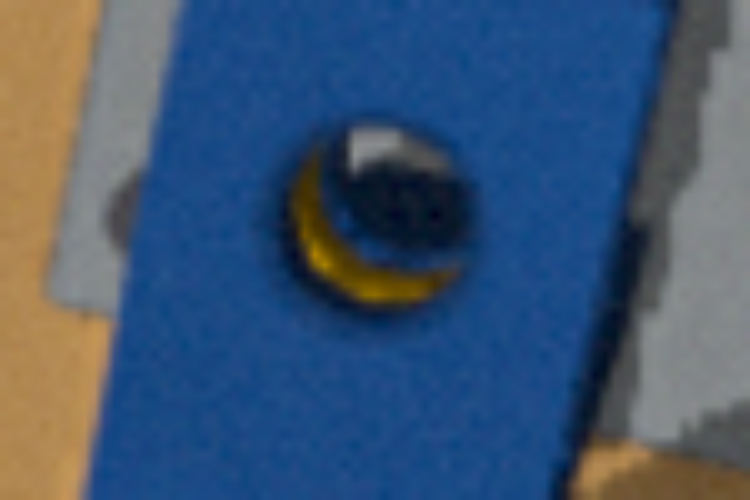

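Request:
{"op": "step_arm", "data": {"xyz": [[-0.06, 0, 0.07], [-0.122, 0, 0.144], [-0.122, 0.05, 0.144], [-0.122, 0.1, 0.144], [-0.122, 0.1, 0.144], [-0.122, 0.1, 0.144]], "rotation": [[0, -0.035, 0], [0, -0.035, 0], [0, -0.035, 0], [0, -0.035, 0], [0, -0.035, 0], [0, -0.035, 0]]}}

```text
clock: 50.32
tcp_pos: [0.4593, 0.0964, 0.4006]
orientation: [-1.564, -0.15, 0.15]
contact_force: [0.2, 0.3, -0.7]
grip_width: 0.0227
```

```bash
python3 -c "
from h import *
o,f=snap('wrist','w29');Rt,p=wpose(o)
im=cv2.imread('pics/w29.png');cv2.imwrite('pics/w29d.png',cv2.resize(im[180:250,240:320],None,fx=8,fy=8))
print((wproj(o,f,[p+Rt@np.array([0,.2282,z]) for z in(0,.006)])-[240,180])*8)
t=np.linspace(0,2*np.pi,73)
q=(wproj(o,f,np.c_[.4588+.0075*np.cos(t),.0970+.0075*np.sin(t),0*t+.158])-[240,180])*8; print(q.min(0),q.max(0))
go(.4589,.097,.3862-.155,11)
o,f=snap('side','s8')
print(proj(f,[.4588,.097,.158]))
im=cv2.imread('pics/s8.png');cv2.imwrite('pics/s8c.png',cv2.resize(im[200:290,270:360],None,fx=6.5,fy=6.5))
"
```

```text
[[331.090689   384.41802156]
 [331.21081527 316.73970951]]
[239.2389731  236.40079013] [410.84528627 395.78635925]
pos [0.4593 0.0965 0.4009] yaw 10.9 t 50.38 w 0.0223 F [ 0.2 -0.1 -1. ]
xyz [-0.0011  0.0489  0.0018] rot [-0.0012 -0.0006  0.0008] dist mm 15 deg 0.1
[[313.86500881 239.07023429]]
```

View pics/w29d.png

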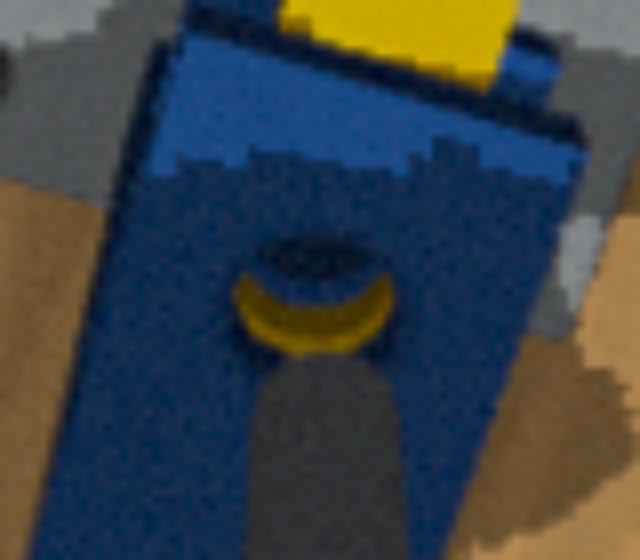

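View pics/s8c.png

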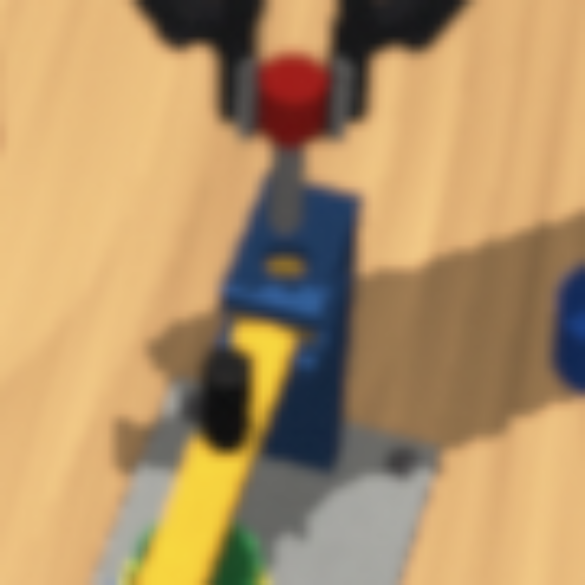

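Request:
{"op": "step_arm", "data": {"xyz": [[-0.002, 0.01, 0.003], [-0.002, 0.03, 0.003], [-0.002, 0.045, 0.003], [-0.002, 0.06, 0.003], [-0.002, 0.06, 0.003]], "rotation": [[0, 0, 0], [0, 0, 0], [0, 0, 0], [0, 0, 0], [0, 0, 0]]}}

```text
clock: 51.05
tcp_pos: [0.4584, 0.0973, 0.3826]
orientation: [-1.564, -0.15, 0.15]
contact_force: [0.2, 0.3, -1.3]
grip_width: 0.0226
```

```bash
python3 -c "
from h import *
o,f=snap('wrist','w30');Rt,p=wpose(o)
im=cv2.imread('pics/w30.png');cv2.imwrite('pics/w30d.png',cv2.resize(im[180:250,240:320],None,fx=8,fy=8))
go(.4585,.0972,.3862-.155,11)
o,f=snap('side','s9')
im=cv2.imread('pics/s9.png');cv2.imwrite('pics/s9c.png',cv2.resize(im[200:290,270:360],None,fx=6.5,fy=6.5))
"
```

```text
pos [0.4585 0.0973 0.3828] yaw 11.0 t 51.1 w 0.0222 F [ 0.3  0.2 -0.4]
xyz [-0.0001 -0.0113 -0.0004] rot [-0.0012 -0.0005  0.0006] dist mm 3 deg 0.1
```

View pics/w30d.png

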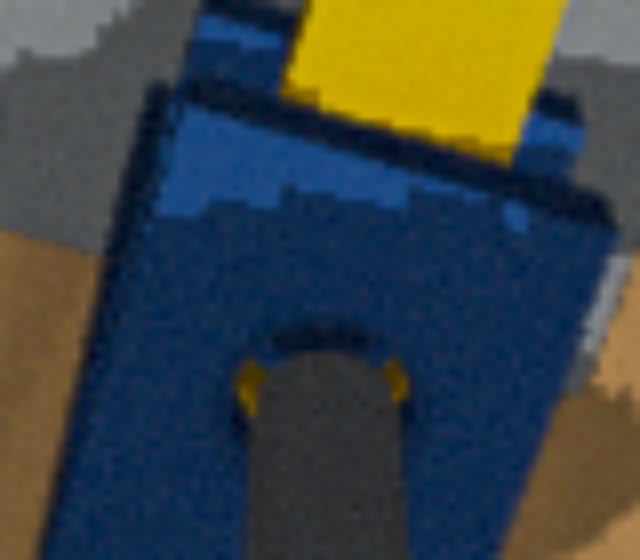

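View pics/s9c.png

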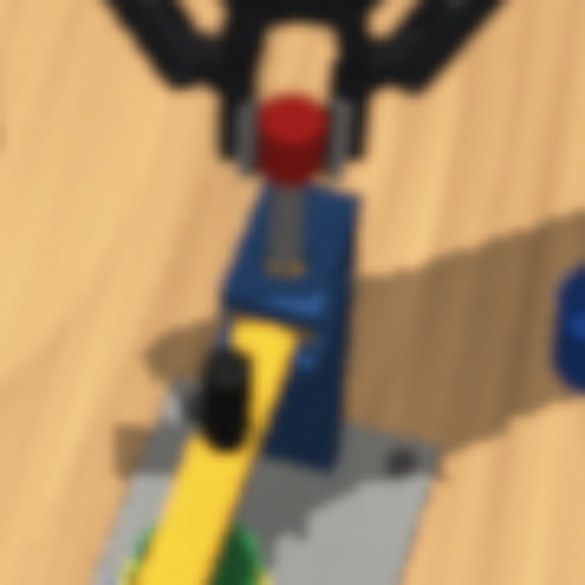

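Request:
{"op": "step_arm", "data": {"xyz": [[0, 0.008, 0], [0, 0.016, 0], [0, 0.024, 0], [0, 0.03, 0], [0, 0.03, 0]], "rotation": [[0, 0, 0], [0, 0, 0], [0, 0, 0], [0, 0, 0], [0, 0, 0]]}}

```text
clock: 51.78
tcp_pos: [0.4585, 0.0974, 0.3738]
orientation: [-1.564, -0.151, 0.149]
contact_force: [-0.1, 0.0, -0.3]
grip_width: 0.0223
```

Request:
{"op": "step_arm", "data": {"xyz": [[0, 0.01, 0], [0, 0.02, 0], [0, 0.03, 0], [0, 0.04, 0], [0, 0.05, 0], [0, 0.05, 0]], "rotation": [[0, 0, 0], [0, 0, 0], [0, 0, 0], [0, 0, 0], [0, 0, 0], [0, 0, 0]]}}

```text
clock: 52.52
tcp_pos: [0.4585, 0.0974, 0.3586]
orientation: [-1.564, -0.15, 0.15]
contact_force: [-0.4, 0.8, -0.8]
grip_width: 0.0223
```

Request:
{"op": "step_arm", "data": {"xyz": [[0, 0.01, 0], [0, 0.02, 0], [0, 0.03, 0], [0, 0.04, 0], [0, 0.05, 0], [0, 0.06, 0], [0, 0.068, 0], [0, 0.074, 0], [0, 0.074, 0]], "rotation": [[0, 0, 0], [0, 0, 0], [0, 0, 0], [0, 0, 0], [0, 0, 0], [0, 0, 0], [0, 0, 0], [0, 0, 0], [0, 0, 0]]}}

```text
clock: 53.65
tcp_pos: [0.4585, 0.0974, 0.3363]
orientation: [-1.564, -0.15, 0.15]
contact_force: [0.4, 0.0, -0.4]
grip_width: 0.0226
```

Head about 2 mm above the fork. Press on gently to contact.

Request:
{"op": "step_arm", "data": {"xyz": [[0, 0.004, 0], [0, 0.008, 0], [0, 0.01, 0], [0, 0.01, 0]], "rotation": [[0, 0, 0], [0, 0, 0], [0, 0, 0], [0, 0, 0]]}}

```text
clock: 54.15
tcp_pos: [0.4585, 0.0976, 0.3341]
orientation: [-1.564, -0.15, 0.15]
contact_force: [-3.5, -0.3, 9.9]
grip_width: 0.0222
```

Request:
{"op": "step_arm", "data": {"xyz": [[0, 0, 0], [0, 0, 0], [0, 0, 0], [0, 0, 0], [0, -0.08, 0], [0, -0.2, 0], [0, -0.35, 0], [0, -0.35, 0]], "rotation": [[0, 0, 0], [0, 0, 0], [0, 0, 0], [0, 0, 0], [0, 0, 0], [0, 0, 0], [0, 0, 0], [0, 0, 0]], "grip": 0.5}}

```text
clock: 55.15
tcp_pos: [0.4593, 0.0982, 0.4422]
orientation: [-1.564, -0.155, 0.145]
contact_force: [0.5, -0.3, -0.5]
grip_width: 0.0427
```

Request:
{"op": "step_arm", "data": {"xyz": [[0.15, 0, -0.2], [0.3, 0, -0.4], [0.45, 0, -0.6], [0.45, 0, -0.6], [0.45, 0, -0.6], [0.45, 0, -0.6]], "rotation": [[0, 0, 0], [0, 0, 0], [0, 0, 0], [0, 0, 0], [0, 0, 0], [0, 0, 0]]}}

```text
clock: 55.9
tcp_pos: [0.6255, -0.052, 0.4419]
orientation: [-1.563, -0.155, 0.147]
contact_force: [0.4, 0.0, 0.7]
grip_width: 0.0426
```

```bash
python3 -c "
from h import *
o,f=snap('side','s10')
im=cv2.imread('pics/s10.png');cv2.imwrite('pics/s10c.png',cv2.resize(im[200:380,220:380],None,fx=3.3,fy=3.3))
o,f=snap('top','t7')
for c in blobs(f['pixels'],'red',amin=30):
    m=c.mean(0)
    if 150<m[0]<280: print(m,toz(f,[m],.182))
im=cv2.imread('pics/t7.png');cv2.imwrite('pics/t7c.png',cv2.resize(im[190:280,125:275],None,fx=5,fy=5))
o,f=snap('wrist','w31')
print(o['clock'],o['tcp_pos'])
P=np.array([.4836,.3032])
"
```

```text
[231.5        242.53333333] [[0.46111885 0.09594485 0.182     ]]
56.0 [ 0.62529677 -0.05136762  0.44283214]
```

View pics/s10c.png

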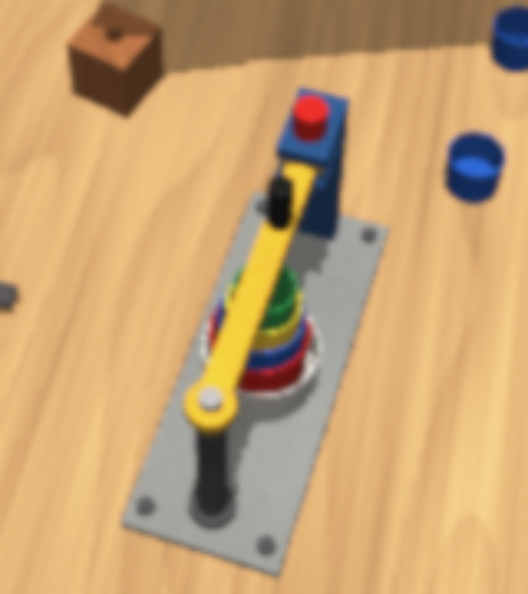

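View pics/t7c.png

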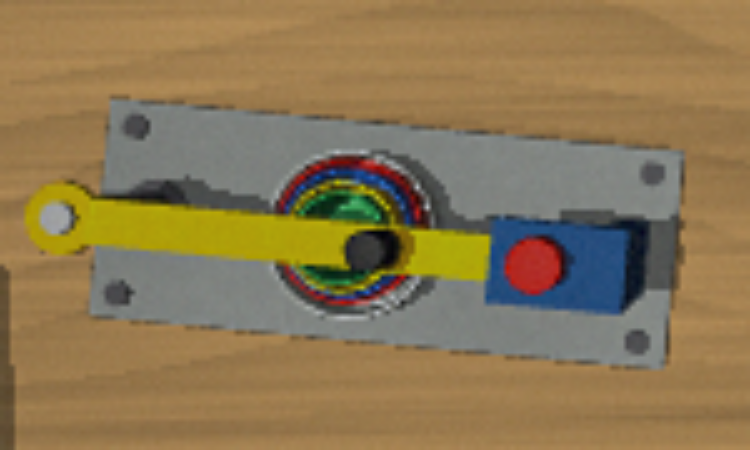

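View pics/w31.png

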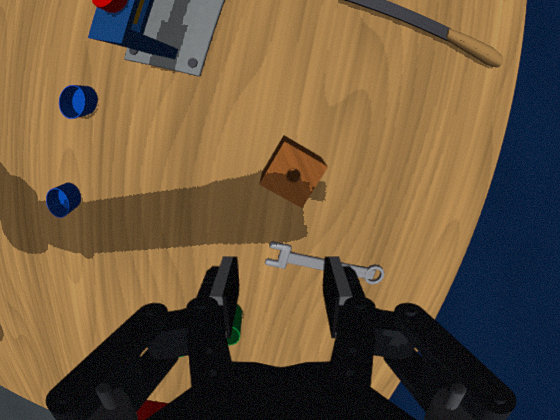

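```bash
python3 -c "
from bench import r
print(r.get_obs()['contact_force']); print(r.hand_in())"
```

```text
[-0.00952523  0.50359211 -0.13300617]
the job is handed in; nothing more can be done
None
```

The job was handed in at about 56 s, and my last checks found everything in place. There is no verdict, as the hand-in reports none.

**What I did**
- I swung the bar open by its knob to about 1.43 rad.
- I nested the four pots present in the fixed pot, in order: red, the largest blue, yellow, then the green farthest to the right. No white pot (pot5) was visible, so I took it as absent.
- I swung the bar back against its stop.
- I pushed the pin down through fork and bar until the head met the fork with about 10 N. I then released it and moved the arm clear.

**Last checks**
- **Pots:** the side and top pictures show all four nested upright, one inside the other.
- **Bar:** it lies in line with the fork. Its angle worked out to about -0.015 rad from the gripper position, just before the last push, and the pin went through with no measurable resistance.
- **Pin:** the red head sits on the fork top. The top camera puts it within about 3 mm of the fork hole.
- **Robot and other tools:** nothing touched the gripper at the end. The file and wrench look unmoved in the pictures. The screwdriver was last seen in place before the bar was closed, and I did not measure any of the three.

**Disagreement:** the top and wrist cameras differed by 2 to 5 mm around the rack. I aligned each fit using the wrist view of the held part against its target.

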